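Load the bench glue gun with its sticks

ROBOT

A 6-joint arm with a two-finger parallel gripper is mounted at the origin on a cart in front of the work surface, level with it; the furniture and walls round the work are solid. World frame = base frame: x ahead of the robot, y to its left, z up, the work surface at z = 0. Lengths are in m, angles in rad, forces in N, time in s.
With the tool pointing down it reaches from about 0.375 to 0.9 m from the base axis. Payload 3.1 kg.
Tool frame: the origin (TCP) lies midway between the tips of the shut fingers; the grasp point (between the pads) lies 19 mm behind it; z points along the fingers, y is the line along which they close (so a half turn about z gives the same grasp; the last joint's range is limited). The gripper opens to 87 mm and grips with 3 to 60 N. Pads are 19 mm wide; open, the fingers measure 117 mm over their backs; the gripper's body (75 mm by 190 mm) begins 51 mm behind the grasp point.
Start: joints at [1.171, 0.527, 1.433, -0, 1.181, -0.178], TCP at [0.137, 0.61, 0.223] pointing down, gripper open.
Joint ranges: [-3.08, 3.08], [-0.75, 2.2], [0.22, 2.44], [-1.43, 4.57], [0, 2.65], [-2.85, 2.85]. Speed limits (rad/s): [2.79, 2.79, 3.14, 3.14, 3.14, 3.14].

INTERFACE

Orientations are given as a unit quaternion [x, y, z, w].
In Python, from rig import status, imaging, order gives the robot as it stands.
- The arm moves only by the tool arm_command, never from a script. Its argument "deltas" is one flat list of numbers, 5 for each row, row after row: the opening, from -1 (shut) to 1 (fully open), so that 0 is half open, then the shift along the tool's x, y, z in m, then the turn about the tool's z in rad. In form: [gripper, tx, ty, tz, roll, gripper, tx, ty, tz, roll, ...]. A call has 1 to 12 rows; each row shifts and turns the commanded pose from where the row before left it, along the tool's axes as they then stand; what a row does not reach is not made up. A row lasts 1/8 s, in which the tool goes at most 62.5 mm and 10.7 degrees, less where a joint would pass 70% of its speed; a pose out of reach is approached as far as the arm can. A call with a gripper value outside its range is refused whole. The fingers move at their own pace and stop on an object; "newtons" is the grip in N (left out, the last holds). Time passes only in rows, so rows that do not move let the fingers close. It gives the time, the measured TCP pose, the force, the opening and the grip force at its end, in the units of the state.
- status.get_obs(): the state, without advancing time (a new reading comes with each control period).
- imaging.camera(name): name is "scene" or "top" or "wrist"; returns (picture, depth): 480x640x3 uint8, red, green, blue; 480x640 float32, m along the optical axis (not along the pixel's ray), 0 where there is no reading.
- imaging.camera_params(name): a dict with "intrinsics" (3x3 intrinsics, pixels), "k1" (the pictures are not rectified: a ray, as slopes to the right and down, at radius r is drawn at 1 + k1 r^2 times it, then the intrinsics apply), "camera_from_world" (4x4, takes a point from world to camera coordinates). Camera axes: x right, y up, looking along -z (the intrinsics and any distortion apply to the point x, -y, -z); pixel columns grow to the right and rows downward; lengths in m; the calibration is good to about 2 mm. A picture is of the moment at which its call begins: read the wrist's pose just before it. camera_params takes no time and is no camera call; for the wrist camera it gives the pose at the moment of the call.
- order.hand_in(): hands the job in; it is judged then, once.
The state is a dict: "time": time; "q": joint angles; "joint_velocities": joint speeds; "joint_torque": joint torques, N m; "position": TCP position; "tool_rot": TCP orientation; "ft_force": force on the tool from outside, world axes, zero at the start; "moment": the same for the moment, N m; "grip_width": finger opening in m; "grip_force": force on a finger pad.
Only numpy, scipy, OpenCV 4.12 (cv2) and the standard library are available. Lean on these libraries where they do the work, as an engineer would, in place of code of your own. Each camera call takes 0.05 s, during which the arm holds its last target. There are 200 camera calls.

TASK

Load the bench glue gun with all the glue sticks that are in the little stand. Pull the dust cap off the guide tube at the back of the gun and lay it down; draw each stick straight out along its leaning tube, so that the light stand does not tip over, and feed it endwise into the guide tube, one stick behind the other. When all are in as far as you can push them, squeeze the trigger fully against the grip and let it go, more than once if need be, until the end of the last stick has been drawn right inside the mouth, then push the dust cap fully back on. Leave the tape roll, the scissors and the dropper bottle where they are.

Things in the scene. Friction and masses are not known exactly. Their poses are not given: they have to be found in the camera images.
- glue_gun: fixed bench glue gun, barrel level, 370 mm long. Origin on the worktop below the mouth; x = feed direction (mouth to nozzle), z up. Along x: square aluminium end block to 34 mm (30 x 30, z 63 to 93, nothing beside it), guide tube to 60, dark housing to 202 (42 wide, top z 117), clear magazine tube to 300, finned heater, brass nozzle. Upright grip on the housing: x 120 to 148, 30 wide, up to z 205 mm
- gun_mouth (a point): middle of the mouth, in the end block's front face, on the bore's axis (z 78 mm). The bore is 14 mm wide and straight, flared to 18 mm over the first 6 mm; it takes three sticks end to end with 25 mm to spare. A stick inside lies on its floor (stick axis z 76.6) and pushes those before it; a spring brake 45 mm in rubs on it (under 1 N) and keeps it from sliding back
- dust_cap: loose square black rubber cap, 40 x 40 mm, 36 long, 30 g, inside 34 x 34 and 30 deep; origin at its middle, x axis towards its open side. At the start it sits on the end block, open side to the nozzle: its middle 11 mm along the gun's x from the mouth, z 76 mm (12 mm when fully home, its end wall then covering the mouth). It slides off along the gun's -x; lying on its side, its middle is at z 20
- grip_back (a point): point on the back of the upright grip (the face towards the mouth), 120 mm along x from the mouth, z 172 mm, level with the middle of the trigger
- trigger_pad (a point): point on the trigger's face towards the nozzle, z 171 mm, about 64 mm along the gun's x from grip_back at rest; moves with the trigger
- trigger (a joint): sprung trigger lever on the nozzle side of the grip, 20 mm wide, 75 tall, hinged at its foot (gun x 165, z 118 mm): 0 rad at rest, 0.42 squeezed fully to the grip (then 42 mm over both); 2.5 to 5.5 N at the pad, springs back. A full squeeze makes two pawls, 65 to 75 mm inside the mouth, pinch the stick there and move it 9 to 12 mm on, with those before it; at rest they let go of it
- stick_stand: light loose stand, white plastic, 70 g, base 124 x 100 mm, origin at the middle of its underside, z up. Three tubes side by side at y = -45, 0, 45 mm (21 mm outside, 14 bore, 48 long) lean 30 degrees from level: a stick is drawn out along (-0.866, 0, 0.5). Tube mouths at (-14, y, 50) mm; a seated stick's middle is at (-16, y, 50), its free end at (-59, y, 75) mm
- stick_0: cream-white glue stick, smooth round rod, 11.2 mm thick, 100 mm long, 12 g, both ends flat and alike; origin at its middle, x along it (either end may go first). At the start it leans in the y = -45 mm tube of the stand, lower 48 mm inside, upper 52 mm free. Absent in some runs
- stick_1: cream-white glue stick, smooth round rod, 11.2 mm thick, 100 mm long, 12 g, both ends flat and alike; origin at its middle, x along it (either end may go first). At the start it leans in the middle (y = 0) tube of the stand, lower 48 mm inside, upper 52 mm free. Absent in some runs
- stick_2: cream-white glue stick, smooth round rod, 11.2 mm thick, 100 mm long, 12 g, both ends flat and alike; origin at its middle, x along it (either end may go first). At the start it leans in the y = +45 mm tube of the stand, lower 48 mm inside, upper 52 mm free. Absent in some runs
- tape_roll: bystander: roll of tape, 96 mm across, 25 mm high, lying flat; origin at the middle of its underside
- scissors_1: bystander: scissors with blue handles, 87 x 199 x 9 mm, lying flat
- bottle_1: bystander: brown dropper bottle, 33 mm across and 102 mm high; origin at the middle of its underside

How it is judged:
On the way, in this order (a step that is already met when the one before it is completed fails the run):
1. all the sticks are in the guide tube, the last one's end standing out of the mouth by 40 mm at most (x of stick_0 in the frame of glue_gun between 0.01 and 0.3 m and y of stick_0 in the frame of glue_gun between -0.006 and 0.006 m and z of stick_0 in the frame of glue_gun between 0.07 and 0.086 m and angle between the x axis of each of stick_0, stick_1, stick_2 and the x axis of glue_gun, either way round below 0.12 rad and x of stick_1 in the frame of glue_gun between 0.01 and 0.3 m and y of stick_1 in the frame of glue_gun between -0.006 and 0.006 m and z of stick_1 in the frame of glue_gun between 0.07 and 0.086 m and x of stick_2 in the frame of glue_gun between 0.01 and 0.3 m and y of stick_2 in the frame of glue_gun between -0.006 and 0.006 m and z of stick_2 in the frame of glue_gun between 0.07 and 0.086 m), for 0.2 s.
2. the trigger is squeezed fully (more than 0.34 rad) with the sticks in the gun (all of step 1 and value of joint trigger above 0.34 rad), for 0.2 s.
At the end, for the whole second after the job is handed in: every stick lies at rest in the bore, its rear end 2.5 mm or more inside the mouth (its middle 52.5 mm along the gun's x); the dust cap is on the end block within 6 mm of home (its middle 6 mm along x); the trigger is at rest (below 0.05 rad); the stick stand stands upright (x of stick_0 in the frame of glue_gun between 0.0525 and 0.3 m and y of stick_0 in the frame of glue_gun between -0.006 and 0.006 m and z of stick_0 in the frame of glue_gun between 0.07 and 0.086 m and angle between the x axis of each of stick_0, stick_1, stick_2, dust_cap and the x axis of glue_gun, either way round below 0.12 rad and x of stick_1 in the frame of glue_gun between 0.0525 and 0.3 m and y of stick_1 in the frame of glue_gun between -0.006 and 0.006 m and z of stick_1 in the frame of glue_gun between 0.07 and 0.086 m and x of stick_2 in the frame of glue_gun between 0.0525 and 0.3 m and y of stick_2 in the frame of glue_gun between -0.006 and 0.006 m and z of stick_2 in the frame of glue_gun between 0.07 and 0.086 m and x of dust_cap in the frame of glue_gun between 0.006 and 0.02 m and y of dust_cap in the frame of glue_gun between -0.006 and 0.006 m and z of dust_cap in the frame of glue_gun between 0.068 and 0.088 m and value of joint trigger below 0.05 rad and angle between stick_stand's own z axis and vertical below 0.1 rad and linear speed of each of stick_0, stick_1, stick_2 below 0.02 m/s); the robot touches nothing.
It fails at once if the stick stand is tipped by more than 25 degrees (angle between stick_stand's own z axis and vertical above 0.44 rad).
It fails at once if a bystander (tape roll, scissors, dropper bottle) is pushed more than 5 cm away or the bottle is knocked over (distance of any of tape_roll, scissors_1, bottle_1 from where it was at the start of the episode above 0.05 m or angle between bottle_1's own z axis and vertical above 0.7 rad).
Of stick_0, stick_1, stick_2 only 2 to 3 are there at a start; the rules pass over those that are not, and their reading is None.
At some moment in a run one of stick_stand may be knocked a few centimetres aside while the robot is not near it.
Once in a run the grip may slacken for a moment while it holds something.
It also fails if it takes over 210 s, if anything falls off the work surface, if the arm or the gripper's body presses on something with over 40 N, if the wrist force passes 120 N, or if a joint passes its speed limit or range.

## Working session

There is one attempt and no reset: what is moved stays moved. The work goes in short steps, Python scripts to look and compute and a tool call to move; the robot and the scene stay as the last step left them, time stands still between calls to the robot, and variables do not carry over. Pictures are saved under pics/ and viewed, at most 14 in all, crops included, and the job is handed in when it is done.

Besides the shell and the picture viewer there is one more tool, called after ">>>" by a JSON object that holds its "fn" and its "kwargs", one argument or row to a line. arm_command: Moves the arm, as the interface text tells. Its arguments: {"type":"object","properties":{"deltas":{"type":"array"},"newtons":{"type":"number"}},"required":["deltas"]}

```bash
ls; mkdir -p pics; cat > h.py <<'E'
import numpy as np, cv2
from rig import status, imaging, order
def snap(name, fn):
    p=imaging.camera_params(name); im,d=imaging.camera(name)
    cv2.imwrite('pics/'+fn+'.png', im[:,:,::-1]); np.savez('pics/'+fn+'.npz', im=im,d=d,K=np.array(p['intrinsics']),k1=p['k1'],T=np.array(p['camera_from_world']))
    return load(fn)
def load(fn): return dict(np.load('pics/'+fn+'.npz'))
def ray(c,u,v):
    K=c['K']; u=np.asarray(u,float);v=np.asarray(v,float)
    xd=(u-K[0,2])/K[0,0]; yd=(v-K[1,2])/K[1,1]; x,y=xd.copy(),yd.copy()
    for _ in range(20):
        s=1+c['k1']*(x*x+y*y); x=xd/s; y=yd/s
    return x,y
def world(c,u,v,depth):
    x,y=ray(c,u,v); P=np.stack([x*depth,-y*depth,-depth*np.ones_like(x)],-1)
    Ti=np.linalg.inv(c['T']); return P@Ti[:3,:3].T+Ti[:3,3]
def pix_at_z(c,u,v,z):
    a=world(c,u,v,0.);b=world(c,u,v,1.); t=(z-a[...,2])/(b-a)[...,2]
    return a+(b-a)*t[...,None] if np.ndim(t) else a+(b-a)*t
def cloud(c):
    v,u=np.mgrid[0:480,0:640]; return world(c,u,v,c['d'])
def proj(c,P):
    P=np.asarray(P,float); q=P@c['T'][:3,:3].T+c['T'][:3,3]; x=q[...,0]/-q[...,2]; y=-q[...,1]/-q[...,2]
    s=1+c['k1']*(x*x+y*y); return np.stack([c['K'][0,0]*x*s+c['K'][0,2], c['K'][1,1]*y*s+c['K'][1,2]],-1)
E
python3 - <<'E'
from h import *
o=status.get_obs(); print(o)
for n in ['top','scene']:
    c=snap(n,n+'0'); print(n,c['K'],c['k1'],np.linalg.inv(c['T']).round(3))
E
```

```text
pics
{'time': 0.0, 'q': array([ 1.17052185e+00,  5.28447827e-01,  1.43387417e+00, -4.50071709e-05,
        1.18136622e+00, -1.78509274e-01]), 'joint_velocities': array([ 1.10787443e-03, -5.09126977e-04,  6.40910044e-04, -1.49144216e-03,
        2.69220302e-05,  6.19511015e-04]), 'joint_torque': array([ 1.63296063e-04, -4.40041745e+01, -1.76589113e+01,  6.32616598e-02,
        5.81828132e-02, -1.38435521e-04]), 'position': array([0.13717812, 0.60903158, 0.22159183]), 'tool_rot': array([ 1.10646952e-01,  9.93859222e-01, -1.01015362e-03, -2.79061335e-04]), 'ft_force': array([-0.27236792, -0.67540336, -0.74869856]), 'moment': array([ 0.00948267,  0.04411487, -0.03652277]), 'grip_force': 0.0, 'grip_width': 0.08724578773482931}
top [[616.98003694   0.         322.52421864]
 [  0.         616.98003694 240.81019269]
 [  0.           0.           1.        ]] -0.057100793574233095 [[ 0.019  0.995 -0.095  0.384]
 [-1.     0.018 -0.011  0.074]
 [-0.01   0.095  0.995  1.432]
 [ 0.     0.     0.     1.   ]]
scene [[597.05498585   0.         317.03496621]
 [  0.         597.05498585 240.21714767]
 [  0.           0.           1.        ]] 0.05754651996309279 [[ 0.472  0.655 -0.59  -0.29 ]
 [-0.881  0.352 -0.315 -0.354]
 [ 0.002  0.669  0.743  1.129]
 [ 0.     0.     0.     1.   ]]
```

View pics/top0.png

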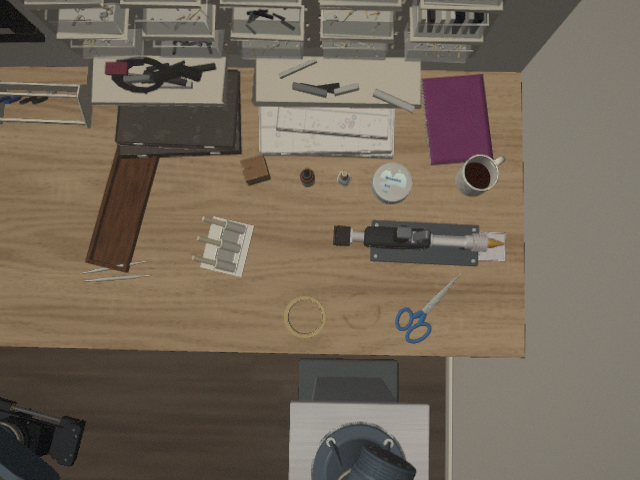

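View pics/scene0.png

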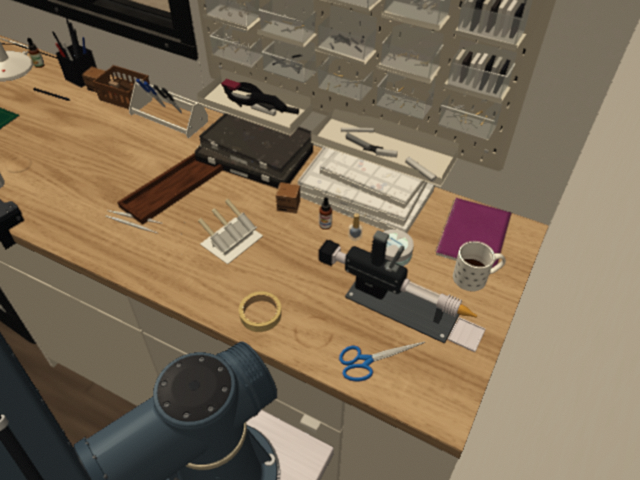

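The top view shows the gun with its mouth (cap) at about px (342,236) and its nozzle at (495,242), so the feed direction is roughly world -y. The stand is at (225,245) with three sticks, free ends to the left at (204,218), (198,238) and (194,259). The tape roll is at (305,317), the scissors at (420,315) and the bottle at (307,177).

```bash
python3 - <<'E'
from h import *
c=load('top0'); W=cloud(c)
for n,u,v in [('cap',342,236),('grip',410,234),('nozzle',490,242),('standc',225,245),('st0',204,218),('st1',198,238),('st2',194,259),('bottle',307,177),('tape',305,300),('tubetopR',245,232)]:
    print(n,W[v,u].round(3))
g=W[:,:,2]
# gun axis : magazine tube points
m=(g>0.05)&(g<0.22)&(np.abs(W[:,:,1]+0.1)<0.3)&(W[:,:,0]>0.3)&(W[:,:,0]<0.5)
print(W[m].min(0),W[m].max(0))
m2=m&(g>0.085)&(g<0.105); 
P=W[m2]; 
for y in np.arange(-0.35,0.1,0.02):
    s=P[np.abs(P[:,1]-y)<0.01]
    if len(s)>3: print(round(y,2),len(s),s[:,0].min().round(4),s[:,0].max().round(4),s[:,2].max().round(4))
o=status.get_obs(); p=imaging.camera_params('wrist'); T=np.linalg.inv(np.array(p['camera_from_world'])); print(p['intrinsics'],p['k1'])
from scipy.spatial.transform import Rotation as R
Rt=R.from_quat(o['tool_rot']).as_matrix(); print(Rt.round(3)); print('cam in tool',(Rt.T@(T[:3,3]-o['position'])).round(4)); print((Rt.T@T[:3,:3]).round(3))
E
```

```text
cap [0.522 0.047 0.094]
grip [ 0.517 -0.086  0.207]
nozzle [ 0.516 -0.277  0.09 ]
standc [0.502 0.31  0.051]
st0 [0.559 0.355 0.075]
st1 [0.513 0.364 0.084]
st2 [0.467 0.373 0.079]
bottle [0.655 0.127 0.079]
tape [0.382 0.128 0.003]
tubetopR [0.534 0.268 0.034]
[ 0.30013449 -0.38458023  0.05016571] [ 0.49999253 -0.09314062  0.21981391]
-0.25 7 0.4955 0.4999 0.0936
-0.13 7 0.4989 0.4997 0.1013
-0.11 8 0.4993 0.4998 0.0916
[[390.73397332   0.         322.6421911 ]
 [  0.         390.73397332 239.09029826]
 [  0.           0.           1.        ]] -0.008890864344631507
[[-0.975  0.22  -0.001]
 [ 0.22   0.975 -0.002]
 [ 0.    -0.002 -1.   ]]
cam in tool [ 0.0803  0.0009 -0.1615]
[[-0.     0.958  0.287]
 [ 1.     0.    -0.   ]
 [-0.     0.287 -0.958]]
```

>>> {"fn": "arm_command", "kwargs": {
  "deltas": [1,0,0,0,0.1686,1,0,0,0,0.1686,1,0,0,0,0.1686,1,0,0,0,0.1686,1,0,0,0,0.1686,1,0,0,0,0.1686,1,0,0,0,0.1686,1,0,0,0,0.1686]
}}

```text
time: 1.1
position: [0.1373, 0.6093, 0.222]
tool_rot: [0.709, 0.705, -0.001, 0.0]
ft_force: [0.3, -0.3, 0.1]
grip_width: 0.087
grip_force: 0.0
```

>>> {"fn": "arm_command", "kwargs": {
  "deltas": [1,-0.035,0.045,-0.004,0,1,-0.035,0.045,-0.004,0,1,-0.035,0.045,-0.004,0,1,-0.035,0.045,-0.004,0,1,-0.035,0.045,-0.004,0,1,-0.035,0.045,-0.004,0,1,-0.035,0.045,-0.004,0,1,-0.035,0.048,-0.004,0,1,0,0,0,0,1,0,0,0,0]
}}

```text
time: 2.35
position: [0.4999, 0.3294, 0.2539]
tool_rot: [0.707, 0.707, -0.001, -0.001]
ft_force: [-1.2, 0.6, -0.3]
grip_width: 0.0871
grip_force: 0.0
```

```bash
python3 - <<'E'
from h import *
print(status.get_obs()['position'],status.get_obs()['tool_rot'],status.get_obs()['q'].round(2))
c=snap('wrist','w1')
E
```

```text
[0.49986642 0.32944845 0.25388184] [ 7.07363429e-01  7.06849280e-01 -8.15268859e-04 -6.40406526e-04] [0.4  0.46 1.46 0.   1.22 0.4 ]
```

View pics/w1.png

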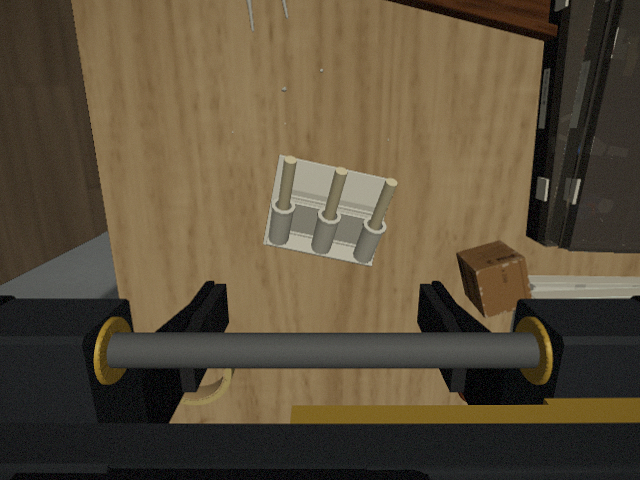

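Three sticks are present: free ends at px (290,160), (341,171) and (391,183), tube mouths at (283,205), (329,215) and (374,226). Base corners are about (280,155), (397,180), (372,265) and (265,244).

```bash
cat >> h.py <<'E'
STICK=[(-0.045),0.0,0.045]
def fit_sticks(c,uv0,verbose=True):
    """per stick: points of the free part from depth near rough line (free end px, tube mouth px) -> axis pts"""
    W=cloud(c); out=[]
    for (a,b) in uv0:
        a=np.array(a,float);b=np.array(b,float); pts=[]
        n=(b-a)/np.linalg.norm(b-a); perp=np.array([-n[1],n[0]])
        for t in np.linspace(0.15,0.8,25):
            p=a+(b-a)*t
            for s in np.arange(-5,5.1,0.5):
                q=np.rint(p+perp*s).astype(int); w=W[q[1],q[0]]
                if w[2]>0.03: pts.append(w)
        pts=np.array(pts); med=np.median(pts,0)
        out.append((len(pts),med,pts))
    return out
E
python3 - <<'E'
from h import *
c=load('w1'); W=cloud(c); g=W[:,:,2]
for n,u,v in [('e0',290,163),('e1',341,174),('e2',391,185),('m0',283,203),('m1',329,213),('m2',374,224),('base',276,225),('base',284,180),('table',420,150)]:
    print(n,W[v-1:v+2,u-1:u+2].reshape(-1,3)[4].round(4))
# stand fit: match sticks' cross-section centers: ridge points
from scipy.optimize import least_squares
P=[]
for a,b in [((290,160),(283,203)),((341,171),(329,213)),((391,183),(374,224))]:
    for t in np.linspace(.1,.8,30):
        p=np.array(a)+(np.array(b)-a)*t
        for s in range(-4,5):
            q=np.rint(p+[s,0]).astype(int); w=W[q[1],q[0]]
            if w[2]>0.045: P.append(w)
P=np.array(P)
def res(x):
    ox,oy,yaw,dz=x; cs,sn=np.cos(yaw),np.sin(yaw)
    L=np.c_[cs*(P[:,0]-ox)+sn*(P[:,1]-oy),-sn*(P[:,0]-ox)+cs*(P[:,1]-oy),P[:,2]-dz]
    y=L[:,1]; ys=np.clip(np.rint(y/0.045),-1,1)*0.045
    d=np.c_[L[:,0]+0.016,y-ys,L[:,2]-0.05]; ax=np.array([-.866,0,.5])
    t=np.clip(d@ax,-.05,.05)
    return np.linalg.norm(d-t[:,None]*ax,axis=1)-0.0056
r=least_squares(res,[0.5,0.31,-1.8+0.0,0],loss='soft_l1',f_scale=0.002)
print(len(P),r.x,r.cost,np.abs(res(r.x)).mean())
for y in (-1.35,-1.2,-1.57): 
    r2=least_squares(res,[0.5,0.31,y,0],loss='soft_l1',f_scale=0.002); print(r2.x,np.abs(res(r2.x)).mean())
E
```

```text
e0 [0.4705 0.3761 0.077 ]
e1 [0.5142 0.3668 0.0774]
e2 [0.5575 0.3573 0.078 ]
m0 [0.4613 0.3373 0.057 ]
m1 [0.5043 0.3274 0.0552]
m2 [0.5471 0.3166 0.0552]
base [0.453  0.3139 0.0484]
base [0.4641 0.3604 0.0688]
table [ 0.5997  0.3816 -0.0015]
810 [ 0.51375223  0.36657182 -1.79055301  0.03159773] 0.004357165153012001 0.0030773032809782762
[ 0.5086719   0.35818248 -1.58321606  0.03179565] 0.004270143832805437
[ 0.47608396  0.34091189 -1.25792316  0.02467644] 0.014290821611016418
[ 0.5115483   0.3610443  -1.79168309  0.04002027] 0.003398667202924157
```

>>> {"fn": "arm_command", "kwargs": {
  "deltas": [1,-0.05,0.003,-0.006,0,1,-0.05,0.003,-0.006,0,1,-0.05,0.003,-0.006,0,1,-0.05,0.004,-0.006,0,1,-0.05,0.004,-0.006,0,1,0,0,0,0,1,0,0,0,0]
}}

```text
time: 3.28
position: [0.5167, 0.0812, 0.2844]
tool_rot: [0.707, 0.708, -0.0, -0.001]
ft_force: [0.2, 0.5, -0.7]
grip_width: 0.087
grip_force: 0.0
```

```bash
python3 - <<'E'
from h import *
print(status.get_obs()['position'],status.get_obs()['tool_rot'],status.get_obs()['q'].round(2))
c=snap('wrist','w2')
E
```

```text
[0.51665974 0.08118097 0.28437998] [ 7.06592194e-01  7.07620720e-01 -1.68723554e-05 -6.22476015e-04] [-0.06  0.32  1.61  0.    1.22 -0.06]
```

View pics/w2.png

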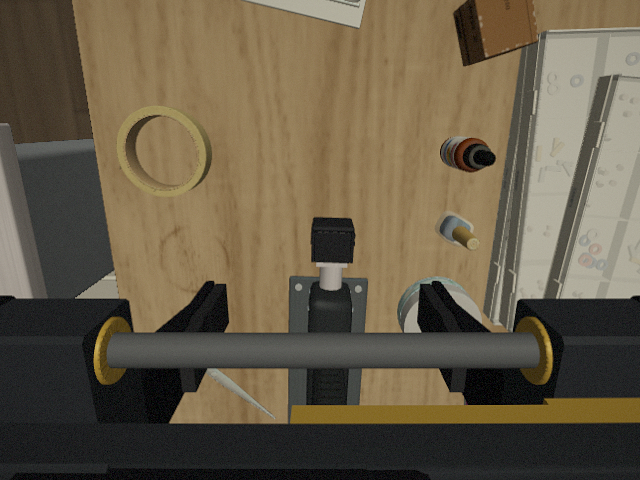

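The wrist view shows the cap top at px (312-355, 218-250), the end block just showing at (331,268), the bottle at (470,155) and the tape roll at (165,150).

```bash
python3 - <<'E'
from h import *
from scipy.optimize import least_squares
t=load('top0'); W=cloud(t)
sel=(W[:,:,1]>-0.29)&(W[:,:,1]<0.075)&(W[:,:,0]>0.47)&(W[:,:,0]<0.57)&(W[:,:,2]>0.055)
P=W[sel]
print('top: y, xmin,xmax,mid,zmax')
for y in np.arange(-0.28,0.07,0.02):
    s=P[np.abs(P[:,1]-y)<0.01]
    if len(s)>3: print(round(y,2),len(s),s[:,0].min().round(4),s[:,0].max().round(4),((s[:,0].min()+s[:,0].max())/2).round(4),np.percentile(s[:,2],95).round(4), s[:,1].max().round(4))
c=load('w2'); W=cloud(c)
sel=(W[:,:,1]>-0.03)&(W[:,:,1]<0.09)&(W[:,:,0]>0.47)&(W[:,:,0]<0.57)&(W[:,:,2]>0.055)
P=W[sel]
print('wrist')
for y in np.arange(-0.03,0.08,0.006):
    s=P[np.abs(P[:,1]-y)<0.003]
    if len(s)>3: print(round(y,3),len(s),s[:,0].min().round(4),s[:,0].max().round(4),((s[:,0].min()+s[:,0].max())/2).round(4),np.percentile(s[:,2],[50,98]).round(4), s[:,1].max().round(4))
T=P[(P[:,2]>0.088)&(P[:,1]>0.02)]; print('cap top',T.min(0),T.max(0),np.median(T,0))
r=cv2.minAreaRect((T[:,:2]*1000).astype(np.float32)); print(r)
# stand, dz=0
c=load('w1');W=cloud(c);P=[]
for a,b in [((290,160),(283,203)),((341,171),(329,213)),((391,183),(374,224))]:
    for tt in np.linspace(.05,.8,30):
        p=np.array(a)+(np.array(b)-a)*tt
        for s in range(-8,9):
            q=np.rint(p+[s,0]).astype(int); w=W[q[1],q[0]]
            if w[2]>0.05: P.append(w)
P=np.array(P)
def res(x,dz=0.0):
    ox,oy,yaw=x; cs,sn=np.cos(yaw),np.sin(yaw)
    L=np.c_[cs*(P[:,0]-ox)+sn*(P[:,1]-oy),-sn*(P[:,0]-ox)+cs*(P[:,1]-oy),P[:,2]-dz]
    ys=np.clip(np.rint(L[:,1]/0.045),-1,1)*0.045
    d=np.c_[L[:,0]+0.016,L[:,1]-ys,L[:,2]-0.05]; ax=np.array([-.866,0,.5])
    return np.linalg.norm(d-(d@ax)[:,None]*ax,axis=1)-0.0056
r=least_squares(res,[0.502,0.31,-1.8],loss='soft_l1',f_scale=0.002); print(len(P),r.x,np.abs(res(r.x)).mean())
ox,oy,yaw=r.x; Rz=np.array([[np.cos(yaw),-np.sin(yaw),0],[np.sin(yaw),np.cos(yaw),0],[0,0,1]])
for y in STICK: 
    e=np.array([ox,oy,0])+Rz@[-.059,y,.075]; print('free end',e.round(4),'top px',proj(load('top0'),e).round(1),'w1 px',proj(c,e).round(1))
E
```

```text
top: y, xmin,xmax,mid,zmax
-0.28 76 0.5051 0.5253 0.5152 0.093 -0.2715
-0.26 164 0.496 0.5367 0.5164 0.1018 -0.25
-0.24 147 0.4955 0.5361 0.5158 0.1021 -0.2304
-0.22 119 0.5018 0.5308 0.5163 0.0965 -0.21
-0.2 100 0.5057 0.5301 0.5179 0.0952 -0.19
-0.18 102 0.5062 0.5299 0.518 0.0952 -0.1701
-0.16 100 0.5072 0.5339 0.5205 0.0961 -0.1501
-0.14 85 0.4989 0.5422 0.5206 0.1213 -0.1301
-0.12 213 0.4989 0.5418 0.5204 0.193 -0.1102
-0.1 163 0.4993 0.5413 0.5203 0.1566 -0.0903
-0.08 207 0.5003 0.5424 0.5214 0.2092 -0.07
-0.06 265 0.5007 0.5424 0.5216 0.2082 -0.0502
-0.04 190 0.5016 0.5442 0.5229 0.1222 -0.0302
-0.02 200 0.5018 0.5442 0.523 0.1224 -0.01
0.0 151 0.503 0.5435 0.5233 0.1211 0.01
0.02 103 0.5102 0.5386 0.5244 0.0966 0.03
0.04 184 0.5054 0.5463 0.5258 0.1018 0.0498
0.06 146 0.5049 0.5468 0.5259 0.1014 0.0667
wrist
-0.03 107 0.5013 0.542 0.5216 [0.1157 0.1176] -0.027
-0.024 247 0.5013 0.5429 0.5221 [0.1159 0.1176] -0.021
-0.018 251 0.5014 0.5427 0.5221 [0.1159 0.1175] -0.015
-0.012 267 0.5006 0.5442 0.5224 [0.1157 0.1173] -0.009
-0.006 332 0.5011 0.5436 0.5224 [0.1148 0.1176] -0.003
[... 536 characters left out ...]
88 0.5038 0.5454 0.5246 [0.0952 0.0969] 0.063
0.066 575 0.5049 0.5448 0.5249 [0.0893 0.0962] 0.069
0.072 398 0.47 0.5646 0.5173 [0.3315 0.3389] 0.075
0.078 1074 0.47 0.5648 0.5174 [0.3323 0.3458] 0.081
cap top [0.47000089 0.0201153  0.08801848] [0.56486998 0.08999943 0.35895522] [0.53764232 0.07674525 0.29935175]
((517.436767578125, 55.05608367919922), (94.86949920654297, 69.88240051269531), 0.002962457947432995)
1154 [ 0.50198958  0.31326616 -1.78690784] 0.0020515249775476764
free end [0.4707 0.3805 0.075 ] top px [190.9 257.5] w1 px [290.3 157.5]
free end [0.5146 0.3709 0.075 ] top px [196.  237.8] w1 px [341.5 168.8]
free end [0.5586 0.3612 0.075 ] top px [201.  218.3] w1 px [391.9 180. ]
```

```bash
cat >> h.py <<'E'
def go(target, psi=None, cur=None):
    """print tool-frame shift from current pose to target (roll first to yaw psi deg)"""
    o=status.get_obs(); p=o['position'] if cur is None else np.array(cur)
    x,y=o['tool_rot'][:2]; now=np.degrees(2*np.arctan2(y,x)); psi=now if psi is None else psi
    a=np.radians(psi); d=np.array(target)-p
    print('pos',p.round(4),'psi',now.round(2),'roll',np.radians(now-psi).round(4),'t', np.round([np.cos(a)*d[0]+np.sin(a)*d[1], np.sin(a)*d[0]-np.cos(a)*d[1], -d[2]],4), 'F',o['ft_force'].round(1),'w',round(o['grip_width'],4))
E
python3 -c "
from h import *
go([0.5250,0.057,0.062],88.1)"
```

```text
pos [0.5167 0.0815 0.2843] psi 90.13 roll 0.0355 t [-0.0242  0.0091  0.2223] F [-0.1 -0.1 -0.1] w 0.0871
```

>>> {"fn": "arm_command", "kwargs": {
  "deltas": [1,0,0,0,0.034,1,-0.0239,0.0091,0.03,0,1,0,0,0.05,0,1,0,0,0.05,0,1,0,0,0.05,0,1,0,0,0.0424,0,1,0,0,0,0,1,0,0,0,0]
}}

```text
time: 4.32
position: [0.5267, 0.0562, 0.0631]
tool_rot: [0.719, 0.695, 0.001, 0.001]
ft_force: [-0.2, -0.2, 0.5]
grip_width: 0.087
grip_force: 0.0
```

>>> {"fn": "arm_command", "kwargs": {
  "deltas": [-0.3,0,0,0,0,-0.3,0,0,0,0,-0.3,0,0,0,0,-0.3,0,0,0,0,-0.3,0,0,0,0,-0.3,0,0,0,0],
  "newtons": 15
}}

```text
time: 5.08
position: [0.5258, 0.0555, 0.0621]
tool_rot: [0.719, 0.695, -0.0, -0.0]
ft_force: [0.0, 0.2, 1.2]
grip_width: 0.0396
grip_force: 15.0
```

>>> {"fn": "arm_command", "kwargs": {
  "deltas": [-0.3,0.01,0,0,0,-0.3,0.015,0,0,0,-0.3,0.02,0,0,0,-0.3,0.02,0,0,0,-0.3,0.02,0,0,0,-0.3,0,0,0,0]
}}

```text
time: 5.82
position: [0.5285, 0.1424, 0.0621]
tool_rot: [0.718, 0.696, 0.0, -0.0]
ft_force: [0.1, -0.3, -1.1]
grip_width: 0.0399
grip_force: 15.0
```

```bash
python3 -c "
from h import *
go([0.44,0.18,0.09]); go([.44,.18,.0075])"
```

```text
pos [0.5285 0.1424 0.0621] psi 88.24 roll 0.0 t [ 0.0349 -0.0896 -0.0279] F [ 0.1 -0.3 -1.1] w 0.0399
pos [0.5285 0.1424 0.0621] psi 88.24 roll 0.0 t [ 0.0349 -0.0896  0.0546] F [ 0.1 -0.3 -1.1] w 0.0399
```

>>> {"fn": "arm_command", "kwargs": {
  "deltas": [-0.3,0.0175,-0.045,0,0,-0.3,0.0175,-0.0446,0,0,-0.3,0,0,0.03,0,-0.3,0,0,0.018,0,-0.3,0,0,0.0075,0,-0.3,0,0,0,0,-0.3,0,0,0,0]
}}

```text
time: 6.7
position: [0.4408, 0.1784, 0.007]
tool_rot: [0.719, 0.695, 0.0, 0.0]
ft_force: [0.6, 0.1, 0.6]
grip_width: 0.0397
grip_force: 15.0
```

>>> {"fn": "arm_command", "kwargs": {
  "deltas": [0.43,0,0,0,0,0.43,0,0,0,0,0.43,0,0,0,0,0.43,0,0,-0.04,0,0.43,0,0,-0.06,0,0.43,0,0,-0.06,0,0.43,0,0,0,0]
}}

```text
time: 7.58
position: [0.4435, 0.1792, 0.171]
tool_rot: [0.719, 0.695, 0.005, 0.003]
ft_force: [-0.2, -0.5, -0.8]
grip_width: 0.0623
grip_force: 0.0
```

```bash
python3 -c "
from h import *
go([0.527,0.13,0.2]); go([0.50,0.33,0.2])"
```

```text
pos [0.4435 0.1792 0.171 ] psi 88.08 roll 0.0 t [-0.0463  0.0851 -0.029 ] F [-0.2 -0.5 -0.8] w 0.0623
pos [0.4435 0.1792 0.171 ] psi 88.08 roll 0.0 t [ 0.1526  0.0514 -0.029 ] F [-0.2 -0.5 -0.8] w 0.0623
```

>>> {"fn": "arm_command", "kwargs": {
  "deltas": [0.43,-0.038,0.042,-0.015,0,0.43,-0.038,0.042,-0.015,0,0.43,0,0,0,0,0.43,0,0,0,0]
}}

```text
time: 8.07
position: [0.52, 0.0997, 0.1951]
tool_rot: [0.719, 0.695, -0.001, -0.002]
ft_force: [-1.0, -0.0, -0.1]
grip_width: 0.0622
grip_force: 0.0
```

```bash
python3 - <<'E'
from h import *
go([0.50,0.33,0.2])
c=snap('wrist','w3'); W=cloud(c)
sel=(W[:,:,1]>-0.03)&(W[:,:,1]<0.08)&(W[:,:,0]>0.49)&(W[:,:,0]<0.56)&(W[:,:,2]>0.055)&(W[:,:,2]<0.13)
P=W[sel]
for y in np.arange(-0.03,0.08,0.005):
    s=P[np.abs(P[:,1]-y)<0.0025]
    if len(s)>3: print(round(y,3),len(s),s[:,0].min().round(4),s[:,0].max().round(4),((s[:,0].min()+s[:,0].max())/2).round(4),np.percentile(s[:,2],[5,50,98]).round(4))
print(proj(c,[[0.525,0.062,0.078],[0.525,0.062,0.093]]))
cv2.imwrite('pics/w3c.png',cv2.resize(c['im'][150:350,200:460,::-1],None,fx=3,fy=3))
E
```

```text
pos [0.52   0.0997 0.1951] psi 88.02 roll 0.0 t [ 0.2295 -0.028  -0.0049] F [-1.  -0.  -0.1] w 0.0622
-0.025 10 0.5014 0.5426 0.522 [0.1075 0.1086 0.1114]
-0.02 166 0.5016 0.5426 0.5221 [0.109  0.1153 0.1171]
-0.015 298 0.5019 0.5426 0.5222 [0.1117 0.1159 0.1174]
-0.01 339 0.5015 0.5444 0.5229 [0.1095 0.1157 0.1173]
-0.005 448 0.5014 0.5436 0.5225 [0.1007 0.1146 0.117 ]
0.0 729 0.5031 0.5419 0.5225 [0.1018 0.1097 0.1148]
0.005 51 0.5101 0.5331 0.5216 [0.103  0.1055 0.1104]
0.02 7 0.5127 0.5342 0.5235 [0.0792 0.0828 0.0848]
0.025 32 0.5152 0.5383 0.5268 [0.0856 0.0886 0.0922]
0.03 231 0.5094 0.5383 0.5239 [0.0912 0.0924 0.0937]
0.035 238 0.5088 0.5384 0.5236 [0.0914 0.0924 0.0935]
0.04 235 0.509 0.5385 0.5238 [0.0913 0.0923 0.0936]
0.045 249 0.5093 0.5393 0.5243 [0.0914 0.0924 0.0936]
0.05 245 0.5094 0.5394 0.5244 [0.0913 0.0923 0.0936]
0.055 302 0.5097 0.5394 0.5245 [0.0696 0.0922 0.0937]
0.06 754 0.5098 0.5397 0.5248 [0.0642 0.0837 0.0933]
[[332.93865263 281.70140315]
 [333.35829105 289.71123356]]
```

View pics/w3c.png

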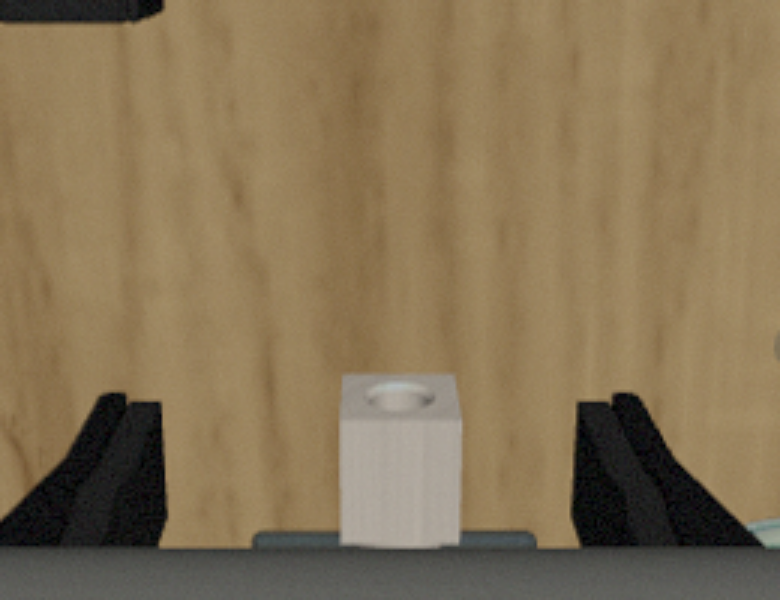

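The mouth centre is at px about (333,282), where the model predicts it, so I place the mouth at about (0.525, 0.062, 0.078) with the axis yawed 88.1°. Next is the stand.

>>> {"fn": "arm_command", "kwargs": {
  "deltas": [-0.45,0.046,-0.006,-0.012,0.03,-0.45,0.046,-0.006,-0.012,0.03,-0.45,0.046,-0.006,-0.012,0.03,-0.45,0.046,-0.006,-0.012,0.03,-0.45,0.046,-0.004,-0.012,0.03,-0.45,0,0,0,0.033,-0.45,0,0,0,0,-0.45,0,0,0,0],
  "newtons": 12
}}

```text
time: 9.12
position: [0.5144, 0.3298, 0.2557]
tool_rot: [0.78, 0.626, -0.001, -0.0]
ft_force: [0.9, 0.1, -0.1]
grip_width: 0.0235
grip_force: 0.0
```

```bash
cat >> h.py <<'E'
from scipy.optimize import least_squares
def stand(c, init=(0.502,0.313,-1.787), ys=(-.045,0,.045)):
    W=cloud(c); im=c['im'].astype(int)
    m=(W[:,:,2]>0.057)&(W[:,:,2]<0.09)&(np.abs(W[:,:,0]-init[0])<0.14)&(np.abs(W[:,:,1]-init[1]-.05)<0.12)&(c['d']>0.25)
    P=W[m]; ys=np.array(ys)
    def loc(x):
        cs,sn=np.cos(x[2]),np.sin(x[2])
        return np.c_[cs*(P[:,0]-x[0])+sn*(P[:,1]-x[1]),-sn*(P[:,0]-x[0])+cs*(P[:,1]-x[1]),P[:,2]]
    def res(x):
        L=loc(x); k=np.argmin(np.abs(L[:,1:2]-ys[None]),1)
        d=np.c_[L[:,0]+0.016,L[:,1]-ys[k],L[:,2]-0.05]; ax=np.array([-.866,0,.5])
        t=np.clip(d@ax,-.05,.05)
        return np.linalg.norm(d-t[:,None]*ax,axis=1)-0.0056
    best=None
    cx=np.median(P,0)
    for yaw in init[2]+np.array([-.5,-.25,0,.25,.5]):
        for sh in (0,.02,-.02):
            c0=cx[:2]-np.array([np.cos(yaw)*-.045-np.sin(yaw)*(ys.mean()+sh),np.sin(yaw)*-.045+np.cos(yaw)*(ys.mean()+sh)])
            r=least_squares(res,[*c0,yaw],loss='soft_l1',f_scale=0.002)
            if best is None or r.cost<best.cost: best=r
    x=best.x; print('stand',x.round(4),'yawdeg',np.degrees(x[2]).round(1),'npts',len(P),'err',np.abs(res(x)).mean().round(4))
    Rz=np.array([[np.cos(x[2]),-np.sin(x[2]),0],[np.sin(x[2]),np.cos(x[2]),0],[0,0,1]])
    for y in ys:
        e=np.array([x[0],x[1],0])+Rz@[-.059,y,.075]; g=np.array([x[0],x[1],0])+Rz@[-.0486,y,.069]
        print('y',y,'end',e.round(4),'grip pt',g.round(4),'px end',proj(c,e).round(0))
    return x
E
python3 - <<'E'
from h import *
go([0.5,0.33,0.2])
stand(load('w1')); c=snap('wrist','w4'); stand(c)
E
```

```text
pos [0.5144 0.3298 0.2557] psi 77.56 roll 0.0 t [-0.0029 -0.014   0.0557] F [ 0.9  0.1 -0.1] w 0.0235
stand [ 0.5018  0.3124 -1.7891] yawdeg -102.5 npts 1710 err 0.0013
y -0.045 end [0.4706 0.3797 0.075 ] grip pt [0.4684 0.3696 0.069 ] px end [290. 158.]
y 0.0 end [0.5145 0.37   0.075 ] grip pt [0.5123 0.3598 0.069 ] px end [341. 170.]
y 0.045 end [0.5585 0.3603 0.075 ] grip pt [0.5562 0.3501 0.069 ] px end [392. 181.]
stand [ 0.5017  0.3125 -1.7865] yawdeg -102.4 npts 1689 err 0.0012
y -0.045 end [0.4704 0.3798 0.075 ] grip pt [0.4682 0.3696 0.069 ] px end [263. 171.]
y 0.0 end [0.5144 0.3702 0.075 ] grip pt [0.5121 0.36   0.069 ] px end [315. 170.]
y 0.045 end [0.5583 0.3605 0.075 ] grip pt [0.5561 0.3504 0.069 ] px end [366. 170.]
```

>>> {"fn": "arm_command", "kwargs": {
  "deltas": [-0.45,0.0291,0.0363,0,0,-0.45,0,0,0.05,0,-0.45,0,0,0.05,0,-0.45,0,0,0.04,0,-0.45,0,0,0,0,-0.45,0,0,0.03,0,-0.45,0,0,0.0227,0,-0.45,0,0,0,0,-0.45,0,0,0,0]
}}

```text
time: 10.3
position: [0.5587, 0.3519, 0.0661]
tool_rot: [0.78, 0.626, 0.002, 0.0]
ft_force: [0.5, 0.2, 0.2]
grip_width: 0.0241
grip_force: 0.0
```

```bash
python3 - <<'E'
from h import *
go([0.5561,0.3504,0.063])
E
```

```text
pos [0.5587 0.3519 0.0661] psi 77.55 roll 0.0 t [-0.002  -0.0022  0.0031] F [0.5 0.2 0.2] w 0.0241
```

>>> {"fn": "arm_command", "kwargs": {
  "deltas": [-0.45,-0.002,-0.0022,0.003,0,-0.45,0,0,0,0,-0.9,0,0,0,0,-0.9,0,0,0,0,-0.9,0,0,0,0,-0.9,0,0,0,0,-0.9,0,0,0,0],
  "newtons": 12
}}

```text
time: 11.18
position: [0.5547, 0.3502, 0.061]
tool_rot: [0.779, 0.626, 0.0, 0.0]
ft_force: [-0.3, 0.5, 1.7]
grip_width: 0.0105
grip_force: 11.9
```

>>> {"fn": "arm_command", "kwargs": {
  "deltas": [-0.9,0.0052,0,-0.003,0,-0.9,0.0078,0,-0.0045,0,-0.9,0.0078,0,-0.0045,0,-0.9,0.0078,0,-0.0045,0,-0.9,0.0078,0,-0.0045,0,-0.9,0.0078,0,-0.0045,0,-0.9,0.0078,0,-0.0045,0,-0.9,0.0052,0,-0.003,0,-0.9,0,0,-0.03,0,-0.9,0,0,-0.03,0,-0.9,0,0,0,0]
}}

```text
time: 12.55
position: [0.5687, 0.4071, 0.157]
tool_rot: [0.779, 0.626, 0.003, 0.001]
ft_force: [0.2, -0.1, -0.3]
grip_width: 0.0105
grip_force: 11.9
```

```bash
python3 - <<'E'
from h import *
go([0.53,0.21,0.12],88.1)
c=snap('wrist','w5'); cv2.imwrite('pics/w5c.png',np.hstack([c['im'][:,:,::-1]]))
E
```

```text
pos [0.5687 0.4071 0.157 ] psi 77.58 roll -0.1836 t [-0.1982 -0.0322  0.037 ] F [ 0.2 -0.1 -0.3] w 0.0105
```

View pics/w5.png

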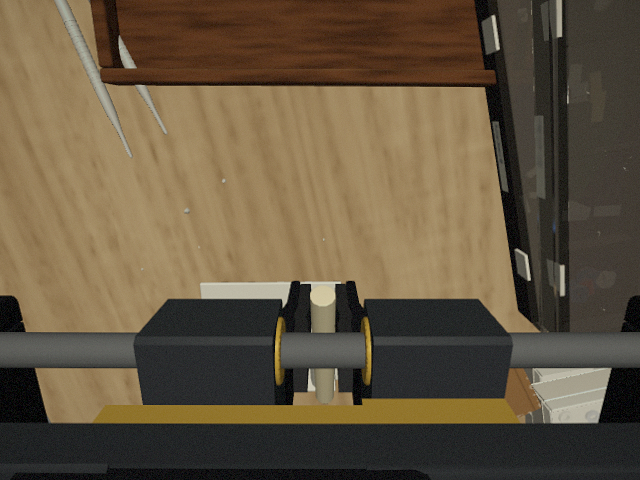

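>>> {"fn": "arm_command", "kwargs": {
  "deltas": [-0.9,0,0,0,-0.0918,-0.9,0,0,0,-0.0918,-0.9,-0.048,-0.008,0,0,-0.9,-0.048,-0.008,0,0,-0.9,-0.048,-0.008,0,0,-0.9,-0.048,-0.008,0,0,-0.9,0,0,0.05,0,-0.9,0,0,0.045,0,-0.9,0,0,0,0,-0.9,0,0,0,0]
}}

```text
time: 13.85
position: [0.5287, 0.2153, 0.0592]
tool_rot: [0.719, 0.695, 0.0, 0.0]
ft_force: [0.1, -0.2, 0.1]
grip_width: 0.0108
grip_force: 11.9
```

>>> {"fn": "arm_command", "kwargs": {
  "deltas": [-0.9,0,0,0.01,0,-0.9,0,0,0.01,0,-0.9,0,0,0.01,0,-0.9,0,0,0.01,0,-0.9,0,0,0.01,0,-0.9,0,0,0.006,0,-0.9,0,0,0,0],
  "newtons": 6
}}

```text
time: 14.72
position: [0.5281, 0.215, 0.0022]
tool_rot: [0.719, 0.695, -0.001, -0.0]
ft_force: [0.2, -0.8, -0.1]
grip_width: 0.0105
grip_force: 6.0
```

>>> {"fn": "arm_command", "kwargs": {
  "deltas": [-0.55,0,0,0.0012,0,-0.55,0,0,0,0,-0.55,0,0,0,0,-0.55,0,0,0,0,-0.95,0,0,0,0,-0.95,0,0,0,0,-0.95,0,0,0,0,-0.95,0,0,0,0],
  "newtons": 15
}}

```text
time: 15.72
position: [0.5285, 0.2152, 0.0018]
tool_rot: [0.719, 0.695, 0.0, 0.0]
ft_force: [0.1, -1.1, 0.5]
grip_width: 0.0106
grip_force: 15.0
```

```bash
python3 - <<'E'
from h import *
go([0.53,0.18,0.08],88.1)
c=snap('scene','s1'); 
o=status.get_obs(); print(proj(c,o['position']))
u,v=proj(c,o['position']).astype(int)
cv2.imwrite('pics/s1c.png',cv2.resize(c['im'][v-90:v+90,u-110:u+130,::-1],None,fx=3,fy=3))
E
```

```text
pos [0.5285 0.2152 0.0018] psi 88.1 roll -0.0 t [-0.0351  0.0027 -0.0782] F [ 0.1 -1.1  0.5] w 0.0106
[270.5400141  247.55238359]
```

View pics/s1c.png

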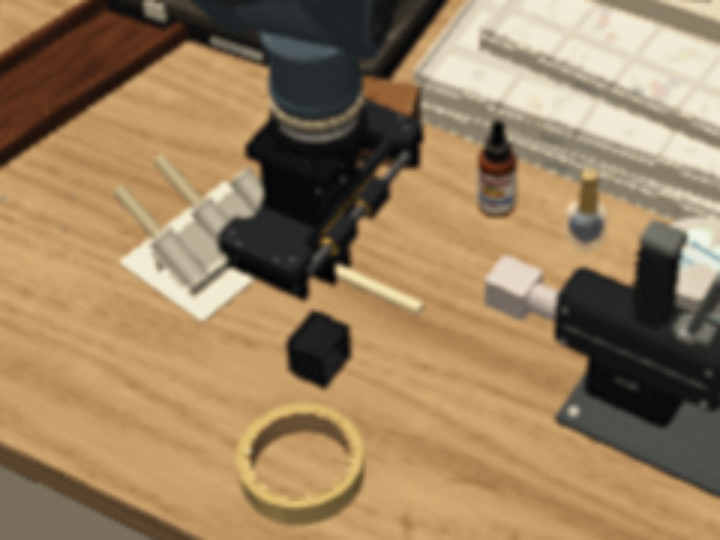

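```bash
python3 - <<'E'
from h import *
c=load('s1'); print('front end',pix_at_z(c,300.3,259,0.0056).round(4),'px of predicted',proj(c,[0.5255,0.127,0.0056]))
go([0.5288,0.175,0.0742],88.1)
E
```

```text
front end [0.5283 0.1293 0.0056] px of predicted [300.57194738 260.10415522]
pos [0.5285 0.2152 0.0018] psi 88.1 roll -0.0 t [-0.0401  0.0016 -0.0724] F [-0.6 -0.3  0.6] w 0.0103
```

>>> {"fn": "arm_command", "kwargs": {
  "deltas": [-0.95,0,0,-0.036,0,-0.95,0,0,-0.0364,0,-0.95,-0.02,0.001,0,0,-0.95,-0.02,0.001,0,0,-0.95,0,0,0,0,-0.95,0,0,0,0]
}}

```text
time: 16.52
position: [0.5286, 0.1747, 0.0731]
tool_rot: [0.719, 0.695, -0.001, -0.001]
ft_force: [0.7, -0.3, -0.1]
grip_width: 0.0106
grip_force: 15.0
```

```bash
python3 - <<'E'
from h import *
go([0.5288,0.17,0.0742],88.1)
c=snap('scene','s2')
cv2.imwrite('pics/s2c.png',cv2.resize(c['im'][200:300,260:380,::-1],None,fx=6,fy=6,interpolation=cv2.INTER_CUBIC))
E
```

```text
pos [0.5286 0.1747 0.0731] psi 88.02 roll -0.0013 t [-0.0046  0.0004 -0.0011] F [ 0.7 -0.3 -0.1] w 0.0106
```

View pics/s2c.png

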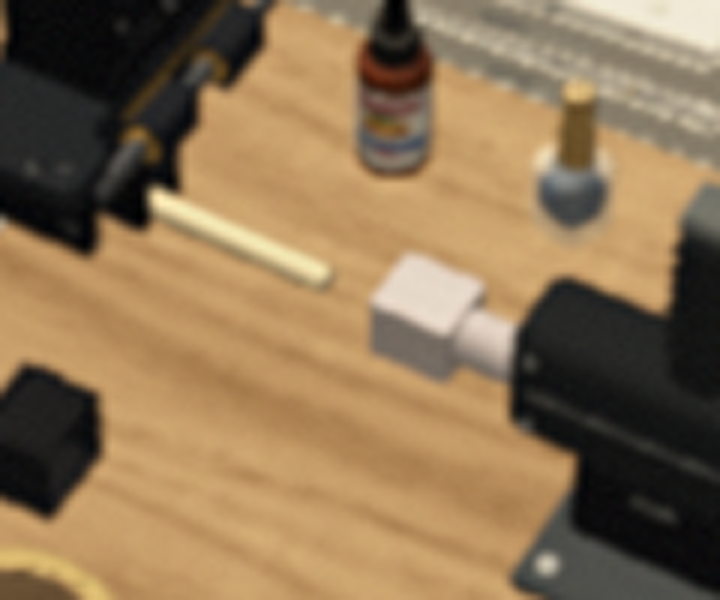

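>>> {"fn": "arm_command", "kwargs": {
  "deltas": [-0.95,-0.012,0.0004,-0.001,0,-0.95,-0.008,0,0,0,-0.95,-0.006,0,0,0,-0.95,-0.006,0,0,0,-0.95,-0.006,0,0,0,-0.95,0,0,0,0]
}}

```text
time: 17.32
position: [0.5283, 0.1367, 0.0752]
tool_rot: [0.719, 0.695, -0.0, -0.0]
ft_force: [0.5, 0.0, -0.5]
grip_width: 0.0106
grip_force: 15.0
```

>>> {"fn": "arm_command", "kwargs": {
  "deltas": [-0.95,-0.008,0,0.001,0,-0.95,-0.01,0,0,0,-0.95,-0.01,0,0,0,-0.95,-0.01,0,0,0,-0.95,-0.01,0,0,0,-0.95,-0.008,0,0,0,-0.95,0,0,0,0]
}}

```text
time: 18.2
position: [0.5265, 0.0801, 0.0741]
tool_rot: [0.719, 0.695, -0.0, 0.0]
ft_force: [1.1, -0.2, -1.0]
grip_width: 0.011
grip_force: 15.0
```

>>> {"fn": "arm_command", "kwargs": {
  "deltas": [-0.45,0,0,0,0,-0.45,0,0,0,0,-0.45,0.02,0,0,0,-0.45,0.018,0,0,0,-1,0,0,0.006,0,-1,0,0,0,0,-1,0,0,0,0,-1,0,0,0,0,-1,0,0,0,0]
}}

```text
time: 19.32
position: [0.5278, 0.1188, 0.0682]
tool_rot: [0.719, 0.695, 0.0, 0.0]
ft_force: [0.2, -0.3, -0.0]
grip_width: 0.0005
grip_force: 0.0
```

>>> {"fn": "arm_command", "kwargs": {
  "deltas": [-1,-0.01,0,0,0,-1,-0.01,0,0,0,-1,-0.006,0,0,0,-1,-0.006,0,0,0,-1,-0.004,0,0,0,-1,-0.003,0,0,0,-1,0,0,0,0]
}}

```text
time: 20.2
position: [0.5264, 0.0799, 0.0682]
tool_rot: [0.719, 0.695, -0.0, 0.0]
ft_force: [0.0, -0.3, 0.2]
grip_width: 0.0005
grip_force: 0.0
```

>>> {"fn": "arm_command", "kwargs": {
  "deltas": [-1,-0.002,0,0,0,-1,-0.002,0,0,0,-1,-0.0015,0,0,0,-1,0,0,0,0]
}}

```text
time: 20.7
position: [0.5262, 0.0745, 0.0681]
tool_rot: [0.719, 0.695, -0.0, 0.0]
ft_force: [-0.9, -0.3, -0.1]
grip_width: 0.0006
grip_force: 0.2
```

>>> {"fn": "arm_command", "kwargs": {
  "deltas": [-1,-0.001,0,0,0,-1,0,0,0,0]
}}

```text
time: 20.95
position: [0.5262, 0.0736, 0.0681]
tool_rot: [0.719, 0.695, -0.0, -0.0]
ft_force: [-0.4, 1.0, -0.3]
grip_width: 0.0004
grip_force: 0.4
```

>>> {"fn": "arm_command", "kwargs": {
  "deltas": [-1,-0.001,0,0,0,-1,0,0,0,0]
}}

```text
time: 21.2
position: [0.5261, 0.0726, 0.0682]
tool_rot: [0.719, 0.695, -0.0, 0.0]
ft_force: [-0.6, 1.3, 0.8]
grip_width: 0.0005
grip_force: 0.4
```

>>> {"fn": "arm_command", "kwargs": {
  "deltas": [-0.45,0.02,0,0,0,-0.45,0.02,0,-0.04,0,-0.45,0,0,-0.06,0,-0.45,0,0,-0.03,0,-0.45,0,0,0,0,-0.45,0,0,0,0]
}}

```text
time: 21.95
position: [0.5266, 0.1125, 0.1973]
tool_rot: [0.719, 0.695, -0.001, -0.001]
ft_force: [-1.2, -0.0, 0.1]
grip_width: 0.0236
grip_force: 0.0
```

```bash
cat >> h.py <<'E'
def protr(c):
    W=cloud(c); s=(np.abs(W[:,:,0]-0.526)<0.012)&(W[:,:,2]>0.06)&(W[:,:,2]<0.1)&(W[:,:,1]>0.05)&(W[:,:,1]<0.2)
    P=W[s]; h=np.histogram(P[:,1],np.arange(0.05,0.2,0.004)); print([(round(a,3),n) for n,a in zip(*h) if n])
E
python3 - <<'E'
from h import *
go([0.514,0.33,0.256],77.6)
c=snap('wrist','w6'); protr(c); print(proj(c,[0.525,0.062,0.078]))
cv2.imwrite('pics/w6c.png',cv2.resize(c['im'][230:330,270:390,::-1],None,fx=5,fy=5))
E
```

```text
pos [0.5266 0.1125 0.1973] psi 88.09 roll 0.1832 t [ 0.2098 -0.059  -0.0587] F [-1.2 -0.   0.1] w 0.0236
[(np.float64(0.05), np.int64(145)), (np.float64(0.054), np.int64(169)), (np.float64(0.058), np.int64(527)), (np.float64(0.062), np.int64(87))]
[324.52370007 295.81140506]
```

>>> {"fn": "arm_command", "kwargs": {
  "deltas": [-0.45,0,0,-0.03,0.0916,-0.45,0,0,-0.03,0.0916,-0.45,0.053,-0.015,0,0,-0.45,0.053,-0.015,0,0,-0.45,0.053,-0.015,0,0,-0.45,0.05,-0.014,0,0,-0.45,0,0,0,0,-0.45,0,0,0,0]
}}

```text
time: 23.0
position: [0.514, 0.3286, 0.2563]
tool_rot: [0.779, 0.627, -0.002, -0.0]
ft_force: [-0.5, 0.0, -0.8]
grip_width: 0.0243
grip_force: 0.0
```

```bash
python3 - <<'E'
from h import *
c=snap('wrist','w7'); x=stand(c,ys=(-.045,0)); 
go([0.514,0.33,0.256])
E
```

```text
stand [ 0.5026  0.3132 -1.7527] yawdeg -100.4 npts 1172 err 0.0029
y -0.045 end [0.469  0.3794 0.075 ] grip pt [0.4671 0.3692 0.069 ] px end [262. 169.]
y 0.0 end [0.5133 0.3713 0.075 ] grip pt [0.5114 0.361  0.069 ] px end [313. 168.]
pos [0.5143 0.3281 0.2567] psi 77.56 roll 0.0 t [ 0.0018 -0.0007  0.0007] F [-0.5 -0.5 -0.9] w 0.0241
```

>>> {"fn": "arm_command", "kwargs": {
  "deltas": [-0.45,0.0308,-0.0093,0,0,-0.45,0,0,0.05,0,-0.45,0,0,0.05,0,-0.45,0,0,0.04,0,-0.45,0,0,0,0,-0.45,0,0,0.03,0,-0.45,0,0,0.0227,0,-0.45,0,0,0,0,-0.45,0,0,0,0]
}}

```text
time: 24.18
position: [0.5139, 0.3617, 0.0675]
tool_rot: [0.78, 0.626, 0.002, 0.0]
ft_force: [0.8, -0.6, 0.8]
grip_width: 0.0241
grip_force: 0.0
```

```bash
python3 - <<'E'
from h import *
go([0.5119,0.3602,0.062])
E
```

```text
pos [0.5139 0.3617 0.0675] psi 77.56 roll 0.0 t [-0.0019 -0.0016  0.0055] F [ 0.8 -0.6  0.8] w 0.0241
```

>>> {"fn": "arm_command", "kwargs": {
  "deltas": [-0.45,-0.001,-0.0008,0.003,0,-0.45,0,0,0,0,-0.9,0,0,0,0,-0.9,0,0,0,0,-0.9,0,0,0,0,-0.9,0,0,0,0,-0.9,0,0,0,0],
  "newtons": 12
}}

```text
time: 25.05
position: [0.5113, 0.3608, 0.0625]
tool_rot: [0.779, 0.627, 0.0, -0.0]
ft_force: [-0.3, 0.5, -0.2]
grip_width: 0.0109
grip_force: 12.0
```

>>> {"fn": "arm_command", "kwargs": {
  "deltas": [-0.9,0.0052,0,-0.003,0,-0.9,0.0078,0,-0.0045,0,-0.9,0.0078,0,-0.0045,0,-0.9,0.0078,0,-0.0045,0,-0.9,0.0078,0,-0.0045,0,-0.9,0.0078,0,-0.0045,0,-0.9,0.0078,0,-0.0045,0,-0.9,0.0052,0,-0.003,0,-0.9,0,0,-0.03,0,-0.9,0,0,-0.03,0,-0.9,0,0,0,0]
}}

```text
time: 26.42
position: [0.5253, 0.4177, 0.1583]
tool_rot: [0.779, 0.627, 0.003, 0.001]
ft_force: [-0.0, 0.1, -0.5]
grip_width: 0.0107
grip_force: 12.0
```

```bash
python3 - <<'E'
from h import *
go([0.53,0.215,0.06],88.1)
c=snap('wrist','w8'); im=c['im']; print(im[290:300,318:328].mean((0,1)))
W=cloud(c); print(W[290:310:5,322])
E
```

```text
pos [0.5253 0.4177 0.1583] psi 77.6 roll -0.1833 t [-0.2024  0.0114  0.0983] F [-0.   0.1 -0.5] w 0.0107
[200.45 190.11 154.06]
[[0.52609676 0.42865127 0.16552892]
 [0.52588763 0.4277394  0.1685895 ]
 [0.52559963 0.42645906 0.170696  ]
 [0.52531124 0.42517582 0.17270218]]
```

>>> {"fn": "arm_command", "kwargs": {
  "deltas": [-0.9,0,0,0,-0.0917,-0.9,0,0,0,-0.0917,-0.9,-0.0506,0.0029,0,0,-0.9,-0.0506,0.0029,0,0,-0.9,-0.0506,0.0028,0,0,-0.9,-0.0506,0.0028,0,0,-0.9,0,0,0.05,0,-0.9,0,0,0.045,0,-0.9,0,0,0,0,-0.9,0,0,0,0]
}}

```text
time: 27.72
position: [0.5285, 0.2141, 0.0607]
tool_rot: [0.719, 0.695, 0.0, 0.0]
ft_force: [0.6, -0.0, 0.7]
grip_width: 0.0107
grip_force: 12.0
```

>>> {"fn": "arm_command", "kwargs": {
  "deltas": [-0.9,0,0,0.01,0,-0.9,0,0,0.01,0,-0.9,0,0,0.01,0,-0.9,0,0,0.01,0,-0.9,0,0,0.01,0,-0.9,0,0,0.007,0,-0.9,0,0,0,0],
  "newtons": 6
}}

```text
time: 28.6
position: [0.5278, 0.2137, 0.0027]
tool_rot: [0.719, 0.695, -0.001, -0.0]
ft_force: [-0.1, 0.2, 0.4]
grip_width: 0.0108
grip_force: 6.0
```

>>> {"fn": "arm_command", "kwargs": {
  "deltas": [-0.55,0,0,0.0012,0,-0.55,0,0,0,0,-0.55,0,0,0,0,-0.55,0,0,0,0,-0.95,0,0,0,0,-0.95,0,0,0,0,-0.95,0,0,0,0,-0.95,0,0,0,0],
  "newtons": 15
}}

```text
time: 29.6
position: [0.5283, 0.2139, 0.0023]
tool_rot: [0.719, 0.695, 0.0, 0.0]
ft_force: [-0.7, -1.4, 0.7]
grip_width: 0.0104
grip_force: 15.0
```

>>> {"fn": "arm_command", "kwargs": {
  "deltas": [-0.95,0,0,-0.036,0,-0.95,0,0,-0.0364,0,-0.95,-0.02,0.001,0,0,-0.95,-0.02,0.001,0,0,-0.95,0,0,0,0,-0.95,0,0,0,0]
}}

```text
time: 30.35
position: [0.5283, 0.1734, 0.0737]
tool_rot: [0.719, 0.695, -0.001, -0.001]
ft_force: [0.4, 1.4, 0.3]
grip_width: 0.0105
grip_force: 15.0
```

```bash
python3 - <<'E'
from h import *
go([0.5287,0.17,0.0742],88.1)
c=snap('scene','s3')
cv2.imwrite('pics/s3c.png',cv2.resize(c['im'][200:300,260:380,::-1],None,fx=5,fy=5,interpolation=cv2.INTER_CUBIC))
E
```

```text
pos [0.5283 0.1734 0.0737] psi 88.03 roll -0.0011 t [-0.0034  0.0005 -0.0005] F [0.4 1.4 0.3] w 0.0105
```

View pics/s3c.png

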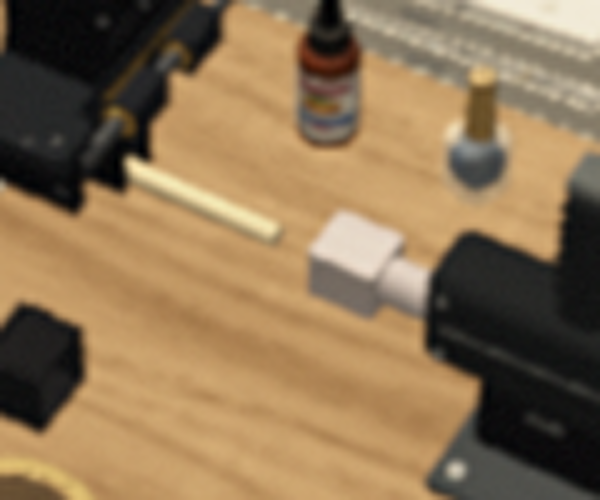

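The second stick is level and in line: its front end is at crop px (278,232), pointing at the block face at about (325,255).

>>> {"fn": "arm_command", "kwargs": {
  "deltas": [-0.95,-0.012,0.0004,-0.0005,0,-0.95,-0.008,0,0,0,-0.95,-0.006,0,0,0,-0.95,-0.006,0,0,0,-0.95,-0.006,0,0,0,-0.95,0,0,0,0]
}}

```text
time: 31.15
position: [0.5281, 0.1353, 0.0752]
tool_rot: [0.719, 0.695, -0.0, 0.0]
ft_force: [0.7, 0.5, 0.3]
grip_width: 0.0103
grip_force: 15.0
```

>>> {"fn": "arm_command", "kwargs": {
  "deltas": [-0.95,-0.008,0,0.001,0,-0.95,-0.01,0,0,0,-0.95,-0.01,0,0,0,-0.95,-0.01,0,0,0,-0.95,-0.01,0,0,0,-0.95,-0.008,0,0,0,-0.95,0,0,0,0]
}}

```text
time: 32.02
position: [0.5262, 0.0789, 0.0741]
tool_rot: [0.719, 0.695, -0.0, 0.0]
ft_force: [0.5, -0.8, -0.8]
grip_width: 0.0104
grip_force: 15.0
```

>>> {"fn": "arm_command", "kwargs": {
  "deltas": [-0.45,0,0,0,0,-0.45,0,0,0,0,-0.45,0.022,0,0,0,-0.45,0.02,0,0,0,-1,0,0,0.006,0,-1,0,0,0,0,-1,0,0,0,0,-1,0,0,0,0,-1,0,0,0,0]
}}

```text
time: 33.15
position: [0.5277, 0.1215, 0.0682]
tool_rot: [0.719, 0.695, 0.0, 0.0]
ft_force: [-0.5, -0.4, -0.4]
grip_width: 0.0004
grip_force: 0.0
```

>>> {"fn": "arm_command", "kwargs": {
  "deltas": [-1,-0.012,0,0,0,-1,-0.011,0,0,0,-1,-0.006,0,0,0,-1,-0.006,0,0,0,-1,-0.004,0,0,0,-1,-0.003,0,0,0,-1,-0.003,0,0,0,-1,-0.0025,0,0,0,-1,0,0,0,0]
}}

```text
time: 34.28
position: [0.5261, 0.0741, 0.0682]
tool_rot: [0.719, 0.695, -0.0, 0.0]
ft_force: [0.5, 0.2, 0.9]
grip_width: 0.0006
grip_force: 0.1
```

>>> {"fn": "arm_command", "kwargs": {
  "deltas": [-1,-0.0015,0,0,0,-1,0,0,0,0]
}}

```text
time: 34.52
position: [0.526, 0.0728, 0.0681]
tool_rot: [0.719, 0.695, -0.0, 0.0]
ft_force: [-0.6, 0.6, 0.4]
grip_width: 0.0006
grip_force: 0.3
```

>>> {"fn": "arm_command", "kwargs": {
  "deltas": [-0.45,0.02,0,0,0,-0.45,0.02,0,-0.04,0,-0.45,0,0,-0.06,0,-0.45,0,0,-0.03,0,-0.45,0,0,0,0,-0.45,0,0,0,0]
}}

```text
time: 35.28
position: [0.5264, 0.1128, 0.1973]
tool_rot: [0.719, 0.695, -0.001, -0.001]
ft_force: [0.3, 0.2, 0.6]
grip_width: 0.0239
grip_force: 0.0
```

```bash
python3 - <<'E'
from h import *
go([0.49,0.33,0.256],77.6)
c=snap('wrist','w9'); protr(c)
W=load('w9'); 
t=snap('top','top2'); Wt=cloud(t)
# magazine colour profile along gun axis
for y in np.arange(-0.24,0.03,0.01):
    u,v=proj(t,[0.5248+0.0325*(y-.062),y,0.088]).round().astype(int); print(round(y,2),t['im'][v-1:v+2,u].mean(0).round(0),end=' ')
E
```

```text
pos [0.5264 0.1128 0.1973] psi 88.11 roll 0.1835 t [ 0.2044 -0.0822 -0.0587] F [0.3 0.2 0.6] w 0.0239
[(np.float64(0.05), np.int64(154)), (np.float64(0.054), np.int64(159)), (np.float64(0.058), np.int64(521)), (np.float64(0.062), np.int64(106))]
-0.24 [157. 149. 142.] -0.23 [171. 165. 159.] -0.22 [190. 183. 174.] -0.21 [182. 176. 168.] -0.2 [182. 176. 167.] -0.19 [184. 178. 169.] -0.18 [184. 177. 168.] -0.17 [182. 175. 167.] -0.16 [184. 177. 169.] -0.15 [168. 160. 153.] -0.14 [52. 53. 51.] -0.13 [59. 59. 57.] -0.12 [80. 79. 75.] -0.11 [87. 88. 82.] -0.1 [96. 96. 92.] -0.09 [48. 45. 43.] -0.08 [56. 56. 52.] -0.07 [43. 41. 37.] -0.06 [54. 55. 54.] -0.05 [55. 55. 53.] -0.04 [57. 57. 55.] -0.03 [57. 55. 55.] -0.02 [58. 56. 56.] -0.01 [59. 58. 56.] 0.0 [76. 74. 71.] 0.01 [170. 163. 157.] 0.02 [170. 165. 159.]
```

>>> {"fn": "arm_command", "kwargs": {
  "deltas": [-0.45,0,0,-0.03,0.0917,-0.45,0,0,-0.03,0.0917,-0.45,0.051,-0.0205,0,0,-0.45,0.051,-0.0205,0,0,-0.45,0.051,-0.0205,0,0,-0.45,0.051,-0.0205,0,0,-0.45,0,0,0,0,-0.45,0,0,0,0]
}}

```text
time: 36.38
position: [0.4904, 0.3292, 0.2566]
tool_rot: [0.779, 0.627, -0.002, -0.0]
ft_force: [0.3, -0.4, -0.1]
grip_width: 0.0241
grip_force: 0.0
```

```bash
python3 - <<'E'
from h import *
c=snap('wrist','w10'); x=stand(c,ys=(-.045,))
e=np.array([[0.4704,0.3798,0.075],[0.4682,0.3696,0.069]]); print(proj(c,e)); W=cloud(c)
m=(W[:,:,2]>0.066)&(W[:,:,2]<0.09)&(W[:,:,1]>0.3)&(W[:,:,1]<0.45)&(c['d']>.25)
print(m.sum(),W[m].min(0),W[m].max(0),W[m].mean(0))
go([0.4682,0.3696,0.062])
cv2.imwrite('pics/w10c.png',c['im'][100:300,150:450,::-1])
E
```

```text
stand [ 0.5336  0.3453 -0.9447] yawdeg -54.1 npts 678 err 0.0093
y -0.045 end [0.4626 0.3667 0.075 ] grip pt [0.4687 0.3583 0.069 ] px end [285. 180.]
[[289.63716965 163.4439109 ]
 [290.52782892 174.62728082]]
11874 [0.46055641 0.3000018  0.0660012 ] [0.76444723 0.44996437 0.08340255] [0.731321   0.37666343 0.07836687]
pos [0.4908 0.3287 0.257 ] psi 77.57 roll 0.0 t [ 0.0351 -0.0309  0.195 ] F [-0.3 -0.7 -0.3] w 0.0241
```

```bash
python3 - <<'E'
from h import *
for f in ('w4','w10'):
    c=load(f);W=cloud(c)
    m=(W[:,:,2]>0.064)&(W[:,:,2]<0.09)&(W[:,:,1]>0.3)&(W[:,:,1]<0.42)&(W[:,:,0]<0.493)&(W[:,:,0]>0.4)&(c['d']>.25)
    P=W[m]; print(f,m.sum(),P.min(0).round(4),P.max(0).round(4),P.mean(0).round(4),np.degrees(np.arctan2(*np.polyfit(P[:,1],P[:,0],1)[:1],1)))
E
```

```text
w4 365 [0.4604 0.3512 0.0641] [0.4754 0.3816 0.0799] [0.4684 0.3681 0.0717] 10.891161661990182
w10 377 [0.4597 0.3501 0.0641] [0.4744 0.3817 0.0793] [0.4672 0.3681 0.0716] 10.833611757582782
```

>>> {"fn": "arm_command", "kwargs": {
  "deltas": [-0.45,0.0351,-0.0317,0,0,-0.45,0,0,0.05,0,-0.45,0,0,0.05,0,-0.45,0,0,0.04,0,-0.45,0,0,0,0,-0.45,0,0,0.03,0,-0.45,0,0,0.024,0,-0.45,0,0,0,0,-0.45,0,0,0,0,-0.45,0,0,0,0]
}}

```text
time: 37.67
position: [0.4688, 0.3713, 0.066]
tool_rot: [0.779, 0.627, 0.002, 0.0]
ft_force: [-0.4, -0.2, 0.9]
grip_width: 0.0242
grip_force: 0.0
```

```bash
python3 - <<'E'
from h import *
go([0.4674,0.3696,0.0625])
E
```

```text
pos [0.4688 0.3713 0.066 ] psi 77.59 roll 0.0 t [-0.0019 -0.001   0.0035] F [-0.4 -0.2  0.9] w 0.0242
```

>>> {"fn": "arm_command", "kwargs": {
  "deltas": [-0.45,-0.001,-0.0005,0.0025,0,-0.45,0,0,0,0,-0.9,0,0,0,0,-0.9,0,0,0,0,-0.9,0,0,0,0,-0.9,0,0,0,0,-0.9,0,0,0,0],
  "newtons": 12
}}

```text
time: 38.55
position: [0.4669, 0.37, 0.0616]
tool_rot: [0.779, 0.627, -0.0, -0.0]
ft_force: [0.4, -0.4, -0.5]
grip_width: 0.0109
grip_force: 12.0
```

>>> {"fn": "arm_command", "kwargs": {
  "deltas": [-0.9,0.0052,0,-0.003,0,-0.9,0.0078,0,-0.0045,0,-0.9,0.0078,0,-0.0045,0,-0.9,0.0078,0,-0.0045,0,-0.9,0.0078,0,-0.0045,0,-0.9,0.0078,0,-0.0045,0,-0.9,0.0078,0,-0.0045,0,-0.9,0.0052,0,-0.003,0,-0.9,0,0,-0.03,0,-0.9,0,0,-0.03,0,-0.9,0,0,0,0]
}}

```text
time: 39.92
position: [0.4808, 0.427, 0.1573]
tool_rot: [0.779, 0.627, 0.003, 0.0]
ft_force: [-1.2, 0.6, -0.7]
grip_width: 0.0104
grip_force: 12.0
```

```bash
python3 - <<'E'
from h import *
go([0.53,0.215,0.06],88.1)
c=snap('wrist','w11'); im=c['im']; print(im[290:300,318:328].mean((0,1)))
W=cloud(c); print(W[290:310:5,322])
E
```

```text
pos [0.4808 0.427  0.1573] psi 77.61 roll -0.1831 t [-0.2102  0.0562  0.0973] F [-1.2  0.6 -0.7] w 0.0104
[199.73 189.19 153.27]
[[0.48186514 0.4389952  0.16696843]
 [0.48141573 0.43696363 0.16744697]
 [0.48124693 0.43623171 0.17074474]
 [0.48101987 0.43522841 0.1733049 ]]
```

>>> {"fn": "arm_command", "kwargs": {
  "deltas": [-0.9,0,0,0,-0.0916,-0.9,0,0,0,-0.0915,-0.9,-0.0525,0.014,0,0,-0.9,-0.0525,0.014,0,0,-0.9,-0.0525,0.014,0,0,-0.9,-0.0525,0.014,0,0,-0.9,0,0,0.05,0,-0.9,0,0,0.045,0,-0.9,0,0,0,0,-0.9,0,0,0,0]
}}

```text
time: 41.22
position: [0.5284, 0.2143, 0.0599]
tool_rot: [0.719, 0.695, 0.0, 0.0]
ft_force: [0.2, 0.5, -0.6]
grip_width: 0.0107
grip_force: 12.0
```

>>> {"fn": "arm_command", "kwargs": {
  "deltas": [-0.9,0,0,0.01,0,-0.9,0,0,0.01,0,-0.9,0,0,0.01,0,-0.9,0,0,0.01,0,-0.9,0,0,0.01,0,-0.9,0,0,0.007,0,-0.9,0,0,0,0],
  "newtons": 6
}}

```text
time: 42.1
position: [0.5277, 0.2139, 0.0019]
tool_rot: [0.719, 0.695, -0.001, -0.0]
ft_force: [0.1, -0.5, -0.7]
grip_width: 0.0111
grip_force: 6.0
```

>>> {"fn": "arm_command", "kwargs": {
  "deltas": [-0.55,0,0,0.0005,0,-0.55,0,0,0,0,-0.55,0,0,0,0,-0.55,0,0,0,0,-0.95,0,0,0,0,-0.95,0,0,0,0,-0.95,0,0,0,0,-0.95,0,0,0,0],
  "newtons": 15
}}

```text
time: 43.1
position: [0.5282, 0.2141, 0.0022]
tool_rot: [0.719, 0.695, 0.0, 0.0]
ft_force: [-0.6, -0.3, 0.9]
grip_width: 0.0108
grip_force: 15.0
```

```bash
python3 - <<'E'
from h import *
go([0.5287,0.174,0.0746],88.1)
E
```

```text
pos [0.5282 0.2141 0.0022] psi 88.09 roll -0.0002 t [-0.04    0.0019 -0.0724] F [-0.6 -0.3  0.9] w 0.0108
```

>>> {"fn": "arm_command", "kwargs": {
  "deltas": [-0.95,0,0,-0.036,0,-0.95,0,0,-0.0364,0,-0.95,-0.02,0.001,0,0,-0.95,-0.02,0.001,0,0,-0.95,0,0,0,0,-0.95,0,0,0,0]
}}

```text
time: 43.85
position: [0.5283, 0.1735, 0.0736]
tool_rot: [0.719, 0.695, -0.001, -0.001]
ft_force: [0.2, 0.6, 0.3]
grip_width: 0.0104
grip_force: 15.0
```

```bash
python3 - <<'E'
from h import *
go([0.5287,0.17,0.0742],88.1)
a=load('s3'); c=snap('scene','s4')
d=np.abs(a['im'].astype(int)-c['im']).sum(2)[200:300,260:380]; print('diff px vs s3 view',(d>90).sum())
for n,x in (('s3',a),('s4',c)):
    im=x['im'][230:262,284:330].astype(int); m=(im[:,:,0]>200)&(im[:,:,2]<190); v,u=np.nonzero(m); print(n,m.sum(),u.max()+284 if len(u) else None, v[u==u.max()].mean()+230)
E
```

```text
pos [0.5283 0.1735 0.0736] psi 88.02 roll -0.0014 t [-0.0035  0.0006 -0.0006] F [0.2 0.6 0.3] w 0.0104
diff px vs s3 view 0
s3 359 329 236.4
s4 366 329 236.45454545454547
```

>>> {"fn": "arm_command", "kwargs": {
  "deltas": [-0.95,-0.012,0.0004,-0.0005,0,-0.95,-0.008,0,0,0,-0.95,-0.006,0,0,0,-0.95,-0.006,0,0,0,-0.95,-0.006,0,0,0,-0.95,0,0,0,0]
}}

```text
time: 44.65
position: [0.528, 0.1355, 0.0751]
tool_rot: [0.719, 0.695, -0.0, 0.0]
ft_force: [-0.2, -0.3, 1.0]
grip_width: 0.0105
grip_force: 15.0
```

>>> {"fn": "arm_command", "kwargs": {
  "deltas": [-0.95,-0.008,0,0.001,0,-0.95,-0.01,0,0,0,-0.95,-0.01,0,0,0,-0.95,-0.01,0,0,0,-0.95,-0.01,0,0,0,-0.95,-0.008,0,0,0,-0.95,0,0,0,0]
}}

```text
time: 45.52
position: [0.5261, 0.079, 0.074]
tool_rot: [0.719, 0.695, -0.0, 0.0]
ft_force: [0.1, -1.3, -1.3]
grip_width: 0.0104
grip_force: 15.0
```

>>> {"fn": "arm_command", "kwargs": {
  "deltas": [-0.45,0,0,0,0,-0.45,0,0,0,0,-0.45,0.022,0,0,0,-0.45,0.02,0,0,0,-1,0,0,0.006,0,-1,0,0,0,0,-1,0,0,0,0,-1,0,0,0,0,-1,0,0,0,0]
}}

```text
time: 46.65
position: [0.5276, 0.1216, 0.0681]
tool_rot: [0.719, 0.695, 0.0, 0.0]
ft_force: [-0.6, -0.5, 0.7]
grip_width: 0.0005
grip_force: 0.0
```

>>> {"fn": "arm_command", "kwargs": {
  "deltas": [-1,-0.012,0,0,0,-1,-0.011,0,0,0,-1,-0.006,0,0,0,-1,-0.006,0,0,0,-1,-0.004,0,0,0,-1,-0.003,0,0,0,-1,-0.003,0,0,0,-1,-0.0025,0,0,0,-1,-0.0015,0,0,0,-1,0,0,0,0]
}}

```text
time: 47.9
position: [0.5259, 0.0729, 0.068]
tool_rot: [0.719, 0.695, -0.0, 0.0]
ft_force: [0.0, 1.3, 0.2]
grip_width: 0.0003
grip_force: 0.2
```

>>> {"fn": "arm_command", "kwargs": {
  "deltas": [-1,-0.001,0,0,0,-1,0,0,0,0]
}}

```text
time: 48.15
position: [0.5258, 0.0723, 0.0681]
tool_rot: [0.719, 0.695, 0.0, -0.0]
ft_force: [-0.4, 1.7, -0.3]
grip_width: 0.0004
grip_force: 1.2
```

>>> {"fn": "arm_command", "kwargs": {
  "deltas": [-0.45,0.02,0,0,0,-0.45,0.02,0,-0.04,0,-0.45,0,0,-0.06,0,-0.45,0,0,-0.03,0,-0.45,0,0,0,0,-0.45,0,0,0,0]
}}

```text
time: 48.9
position: [0.5263, 0.1118, 0.1972]
tool_rot: [0.719, 0.695, -0.001, -0.0]
ft_force: [-0.3, 0.3, 0.3]
grip_width: 0.024
grip_force: 0.0
```

```bash
python3 - <<'E'
from h import *
c=snap('wrist','w12'); protr(c)
f=np.array([-.0325,-.9995]); m=np.array([.5252,.062]); p=m+f*.144; print(p)
go([*p,0.27]); go([*p,.27],-1.9)
E
```

```text
[(np.float64(0.05), np.int64(151)), (np.float64(0.054), np.int64(164)), (np.float64(0.058), np.int64(543)), (np.float64(0.062), np.int64(79))]
[ 0.52052  -0.081928]
pos [0.526  0.1118 0.1966] psi 88.08 roll 0.0 t [-0.1938  0.001  -0.0734] F [-0.1 -0.3 -0.6] w 0.024
pos [0.526  0.1118 0.1966] psi 88.08 roll 1.5705 t [ 0.001   0.1938 -0.0734] F [-0.1 -0.3 -0.6] w 0.024
```

Good: all the sticks are in. Next I raise, turn, and move over the grip.

>>> {"fn": "arm_command", "kwargs": {
  "deltas": [1,0,0,-0.04,0.1745,1,0,0,-0.04,0.1745,1,0,0,-0.004,0.1745,1,0,0,0,0.1745,1,0,0,0,0.1745,1,0,0,0,0.1745,1,0,0,0,0.1745,1,0,0,0,0.1745,1,0,0,0,0.1745,1,0,0,0,0]
}}

```text
time: 50.2
position: [0.5264, 0.1118, 0.2802]
tool_rot: [1.0, -0.016, -0.002, 0.0]
ft_force: [0.7, 0.4, 0.2]
grip_width: 0.0868
grip_force: 0.0
```

>>> {"fn": "arm_command", "kwargs": {
  "deltas": [1,0,0.0485,0,0,1,0,0.0485,0,0,1,0,0.0485,0,0,1,0,0.0485,0,0,1,0,0,0,0,1,0,0,0,0,1,0,0,0,0]
}}

```text
time: 51.08
position: [0.5205, -0.0806, 0.2817]
tool_rot: [1.0, -0.015, -0.001, -0.0]
ft_force: [-0.1, -0.1, -0.3]
grip_width: 0.0872
grip_force: 0.0
```

```bash
python3 - <<'E'
from h import *
f=np.array([-.0325,-.9995]); m=np.array([.5252,.062]); p=m+f*.144
go([*p,0.152],-1.9)
c=snap('wrist','w13'); W=cloud(c)
m=(W[:,:,2]>0.13)&(W[:,:,2]<0.21)&(W[:,:,1]<0)&(W[:,:,1]>-.2)&(c['d']>.2)
P=W[m]
for z in np.arange(0.13,0.21,0.01):
    s=P[np.abs(P[:,2]-z)<.005]; print(round(z,3),len(s),s.min(0).round(4),s.max(0).round(4)) if len(s) else 0
E
```

```text
pos [ 0.5205 -0.0806  0.2817] psi -1.75 roll 0.0026 t [1.000e-04 1.400e-03 1.297e-01] F [-0.1 -0.1 -0.3] w 0.0872
0.13 100 [ 0.511  -0.1105  0.13  ] [ 0.5357 -0.0581  0.135 ]
0.14 204 [ 0.5108 -0.1121  0.135 ] [ 0.5357 -0.0578  0.145 ]
0.15 228 [ 0.5104 -0.1163  0.1451] [ 0.5357 -0.058   0.155 ]
0.16 248 [ 0.51   -0.1177  0.155 ] [ 0.5358 -0.0578  0.165 ]
0.17 280 [ 0.5105 -0.1217  0.165 ] [ 0.5356 -0.0577  0.175 ]
0.18 298 [ 0.5105 -0.124   0.1751] [ 0.5357 -0.0579  0.185 ]
0.19 637 [ 0.5097 -0.1253  0.185 ] [ 0.5356 -0.0579  0.195 ]
0.2 1459 [ 0.5096 -0.0882  0.1951] [ 0.5334 -0.0576  0.205 ]
```

View pics/w13.png

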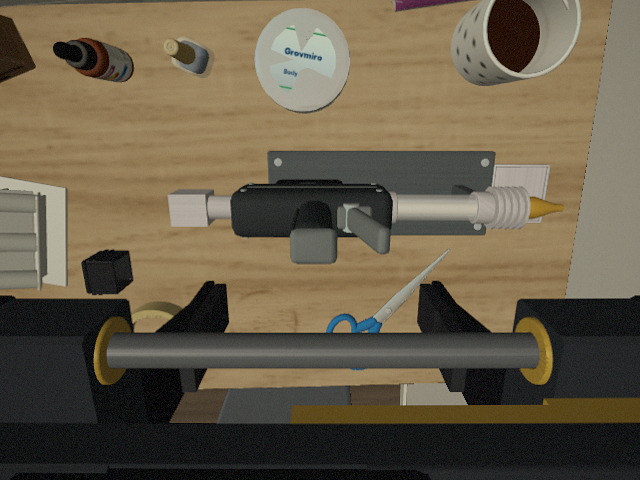

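>>> {"fn": "arm_command", "kwargs": {
  "deltas": [1,0.0005,0.0105,0,0,1,0,0,0,0,1,0,0,0.04,0,1,0,0,0.04,0,1,0,0,0.03,0,1,0,0,0.018,0,1,0,0,0,0,1,0,0,0,0]
}}

```text
time: 52.12
position: [0.5216, -0.0926, 0.1548]
tool_rot: [1.0, -0.016, 0.001, 0.0]
ft_force: [-0.4, 0.3, 0.3]
grip_width: 0.0869
grip_force: 0.0
```

>>> {"fn": "arm_command", "kwargs": {
  "deltas": [0.72,0,-0.004,0,0,0.65,0,-0.007,0,0,0.3,0,0,0,0,0.1,0,0,0,0,-0.1,0,0,0,0,-0.1,0,0,0,0,-0.1,0,0,0,0,-0.1,0,0,0,0],
  "newtons": 20
}}

```text
time: 53.12
position: [0.5222, -0.0807, 0.1546]
tool_rot: [1.0, -0.016, 0.001, -0.0]
ft_force: [1.7, 2.2, 6.1]
grip_width: 0.0435
grip_force: 20.5
```

>>> {"fn": "arm_command", "kwargs": {
  "deltas": [-0.2,0,0,0,0,-0.2,0,0,0,0,-0.2,0,0,0,0]
}}

```text
time: 53.5
position: [0.5222, -0.0807, 0.1546]
tool_rot: [1.0, -0.016, 0.001, -0.0]
ft_force: [1.5, 1.6, 5.8]
grip_width: 0.0435
grip_force: 20.5
```

>>> {"fn": "arm_command", "kwargs": {
  "deltas": [0.3,0,0,0,0,0.6,0,0,0,0,0.8,0,0.005,0,0,1,0,0.006,0,0,1,0,0,0,0,1,0,0,0,0,1,0,0,0,0]
}}

```text
time: 54.38
position: [0.5206, -0.092, 0.1539]
tool_rot: [1.0, -0.016, -0.0, -0.0]
ft_force: [0.3, -0.4, -0.2]
grip_width: 0.0869
grip_force: 0.0
```

>>> {"fn": "arm_command", "kwargs": {
  "deltas": [1,0,0,-0.042,0,1,0,0,-0.042,0,1,0,0,-0.042,0,1,0,-0.051,0,0,1,0,-0.051,0,0,1,0,-0.051,0,0,1,0,-0.051,0,0,1,0,0,0,0]
}}

```text
time: 55.38
position: [0.5268, 0.115, 0.28]
tool_rot: [1.0, -0.014, -0.0, -0.0]
ft_force: [0.2, -1.4, -0.1]
grip_width: 0.0871
grip_force: 0.0
```

>>> {"fn": "arm_command", "kwargs": {
  "deltas": [0.43,0,0,0,-0.1745,0.43,0,0,0,-0.1745,0.43,0,0,0,-0.1745,0.43,0,0,0,-0.1745,0.43,0,0,0,-0.1745,0.43,0,0,0,-0.1745,0.43,0,0,0,-0.1745,0.43,0,0,0,-0.1745,0.43,0,0,0.04,-0.1745,0.43,0,0,0.04,0,0.43,0,0,0,0,0.43,0,0,0,0]
}}

```text
time: 56.88
position: [0.5286, 0.111, 0.2012]
tool_rot: [0.719, 0.695, 0.001, 0.001]
ft_force: [-0.2, -0.9, 0.2]
grip_width: 0.0623
grip_force: 0.0
```

```bash
python3 - <<'E'
from h import *
c=snap('wrist','w14'); protr(c); u,v=proj(c,[.5252,.062,.078]).astype(int); print(u,v)
a=load('w12'); ua,va=proj(a,[.5252,.062,.078]).astype(int)
g=lambda x,u,v: cv2.resize(x['im'][v-25:v+25,u-33:u+33,::-1],None,fx=6,fy=6,interpolation=cv2.INTER_CUBIC)
cv2.imwrite('pics/cmp.png',np.hstack([g(a,ua,va),g(c,u,v)]))
go([.4408,.1784,.05],88.1)
# cap location
W=cloud(c); m=(W[:,:,2]>0.033)&(W[:,:,2]<0.05)&(W[:,:,0]>.38)&(W[:,:,0]<.5)&(W[:,:,1]>.12)&(W[:,:,1]<.23); P=W[m]; print(m.sum(),P.min(0),P.max(0)); print(cv2.minAreaRect((P[:,:2]*1000).astype(np.float32)))
E
```

```text
[(np.float64(0.05), np.int64(148)), (np.float64(0.054), np.int64(218)), (np.float64(0.058), np.int64(521)), (np.float64(0.062), np.int64(28))]
321 292
pos [0.5291 0.1111 0.2017] psi 88.06 roll -0.0007 t [ 0.0643 -0.0904  0.1517] F [-0.2 -0.4 -0.6] w 0.0621
2334 [0.41862301 0.15503611 0.03300163] [0.46071738 0.19195297 0.04204371]
((439.5658264160156, 173.45440673828125), (35.72058868408203, 41.7880973815918), 87.94998168945312)
```

View pics/cmp.png

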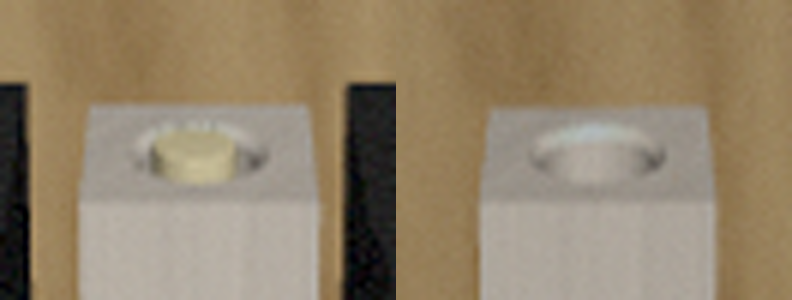

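>>> {"fn": "arm_command", "kwargs": {
  "deltas": [0.43,0.032,-0.0455,0,0,0.43,0.032,-0.0455,0,0,0.43,0,0,0.05,0,0.43,0,0,0.05,0,0.43,0,0,0.04,0,0.43,0,0,0.03,0,0.43,0,0,0.022,0,0.43,0,0,0,0,0.43,0,0,0,0]
}}

```text
time: 58.05
position: [0.4404, 0.1787, 0.0093]
tool_rot: [0.719, 0.695, 0.001, 0.001]
ft_force: [0.6, -0.0, -0.8]
grip_width: 0.0625
grip_force: 0.0
```

>>> {"fn": "arm_command", "kwargs": {
  "deltas": [-0.3,0,0,0,0,-0.3,0,0,0,0,-0.3,0,0,0,0,-0.3,0,0,0,0,-0.3,0,0,0,0],
  "newtons": 15
}}

```text
time: 58.68
position: [0.4392, 0.1786, 0.0085]
tool_rot: [0.719, 0.695, 0.0, 0.0]
ft_force: [0.4, 0.2, 5.8]
grip_width: 0.0398
grip_force: 15.0
```

```bash
python3 - <<'E'
from h import *
go([.5252+.0325*.05,.13,.065],88.1)
E
```

```text
pos [0.4392 0.1786 0.0085] psi 88.09 roll -0.0001 t [-0.0457  0.0892 -0.0565] F [0.4 0.2 5.8] w 0.0398
```

>>> {"fn": "arm_command", "kwargs": {
  "deltas": [-0.3,0,0,-0.03,0,-0.3,0,0,-0.0275,0,-0.3,-0.0152,0.0297,0,0,-0.3,-0.0152,0.0297,0,0,-0.3,-0.0152,0.0298,0,0,-0.3,0,0,0,0,-0.3,0,0,0,0]
}}

```text
time: 59.55
position: [0.5249, 0.1301, 0.0651]
tool_rot: [0.719, 0.695, -0.001, -0.001]
ft_force: [0.1, 0.7, 0.6]
grip_width: 0.0399
grip_force: 15.0
```

```bash
python3 - <<'E'
from h import *
go([.5252+.0325*.05,.13,.066],88.1)
c=snap('wrist','w15'); W=cloud(c)
m=(W[:,:,2]>0.088)&(W[:,:,2]<0.105)&(W[:,:,0]>.49)&(W[:,:,0]<.56)&(W[:,:,1]>.09)&(W[:,:,1]<.16)&(c['d']>.15); P=W[m]; print(m.sum(),P.min(0).round(4),P.max(0).round(4),np.median(P[:,2]))
E
```

```text
pos [0.5249 0.1301 0.0651] psi 88.08 roll -0.0004 t [ 0.      0.002  -0.0009] F [0.1 0.7 0.6] w 0.0399
2893 [0.495  0.1068 0.088 ] [0.5537 0.1438 0.0976] 0.09553636651304206
```

>>> {"fn": "arm_command", "kwargs": {
  "deltas": [-0.3,0,0.0025,-0.0013,0,-0.3,-0.02,0,0,0,-0.3,-0.015,0,0,0,-0.3,-0.005,0,0,0,-0.3,-0.004,0,0,0,-0.3,-0.004,0,0,0,-0.3,-0.004,0,0,0,-0.3,0,0,0,0]
}}

```text
time: 60.6
position: [0.5273, 0.0778, 0.0669]
tool_rot: [0.719, 0.695, 0.0, 0.0]
ft_force: [-0.4, 0.1, -0.3]
grip_width: 0.0398
grip_force: 15.0
```

>>> {"fn": "arm_command", "kwargs": {
  "deltas": [-0.3,-0.005,-0.0006,0,0,-0.3,-0.005,0,0,0,-0.3,-0.004,0,0,0,-0.3,-0.003,0,0,0,-0.3,-0.003,0,0,0,-0.3,0,0,0,0]
}}

```text
time: 61.35
position: [0.526, 0.0577, 0.0669]
tool_rot: [0.719, 0.695, 0.0, -0.0]
ft_force: [0.1, -0.1, -0.0]
grip_width: 0.04
grip_force: 15.0
```

>>> {"fn": "arm_command", "kwargs": {
  "deltas": [-0.3,-0.0015,0,0,0,-0.3,-0.0015,0,0,0,-0.3,0,0,0,0]
}}

```text
time: 61.72
position: [0.5258, 0.0555, 0.0668]
tool_rot: [0.719, 0.695, 0.0, -0.0]
ft_force: [0.4, 3.1, -0.6]
grip_width: 0.0398
grip_force: 15.0
```

Force is rising at 3 N, so the cap is home. I'll press a touch more, then release and check.

>>> {"fn": "arm_command", "kwargs": {
  "deltas": [-0.3,-0.001,0,0,0,-0.3,0,0,0,0,-0.3,0,0,0,0]
}}

```text
time: 62.1
position: [0.5258, 0.0554, 0.0668]
tool_rot: [0.719, 0.695, 0.001, -0.001]
ft_force: [2.2, 6.9, -1.0]
grip_width: 0.0396
grip_force: 15.0
```

>>> {"fn": "arm_command", "kwargs": {
  "deltas": [0.6,0,0,0,0,0.6,0,0,0,0,0.6,0,0,0,0,0.6,0,0,-0.05,0,0.6,0,0,-0.06,0,0.6,0,0,-0.06,0,0.6,0.03,0,-0.05,0,0.6,0,0,0,0,0.6,0,0,0,0]
}}

```text
time: 63.22
position: [0.526, 0.0837, 0.2863]
tool_rot: [0.719, 0.695, -0.001, -0.0]
ft_force: [-1.0, 0.1, -0.6]
grip_width: 0.0693
grip_force: 0.0
```

```bash
python3 - <<'E'
from h import *
go([0.5,0.1,0.3])
c=snap('wrist','w16'); W=cloud(c)
m=(W[:,:,2]>0.088)&(W[:,:,2]<0.105)&(W[:,:,0]>.495)&(W[:,:,0]<.555)&(W[:,:,1]>.02)&(W[:,:,1]<.09); P=W[m]; print(m.sum(),P.min(0).round(4),P.max(0).round(4),np.median(P[:,2]).round(4))
T=snap('top','top3'); s=snap('scene','s5')
W=cloud(T); m=(W[:,:,2]>0.13)&(W[:,:,2]<.2)&(W[:,:,1]<-.1)&(W[:,:,1]>-.16)&(abs(W[:,:,0]-.52)<.03); print('trigger ymin',W[m][:,1].min(), 'at start',cloud(load('top0'))[m][:,1].min())
cv2.imwrite('pics/s5c.png',cv2.resize(s['im'][170:330,180:440,::-1],None,fx=3,fy=3))
E
```

```text
pos [0.526  0.0837 0.2863] psi 88.11 roll 0.0 t [ 0.0154 -0.0265 -0.0137] F [-1.   0.1 -0.6] w 0.0693
1777 [0.5037 0.0201 0.088 ] [0.5451 0.0692 0.0977] 0.0951
trigger ymin -0.12718680325348514 at start -0.1272694686672309
```

View pics/s5c.png

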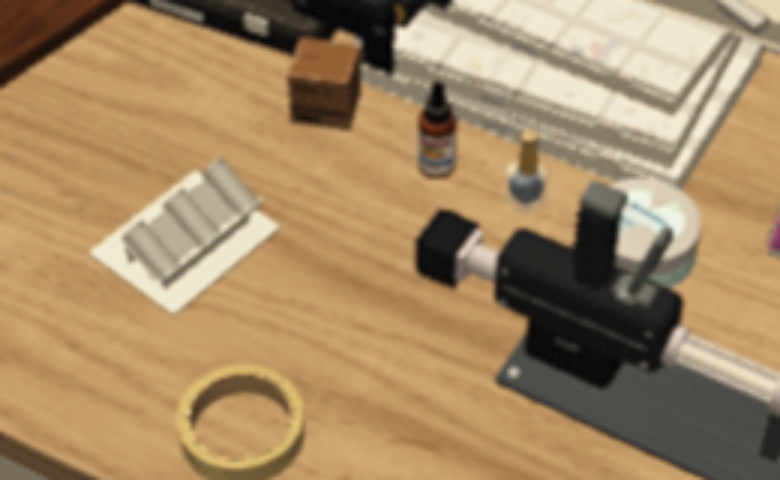

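The cap is on the block and seated against its end wall, the stand is upright and empty, and the trigger is back at rest.

```bash
python3 -c "
from rig import order
print(order.hand_in())"
```

```text
the job is handed in; nothing more can be done
None
```

The job is handed in, with no verdict shown: all three sticks are loaded and drawn inside the mouth, the dust cap is back on, the trigger is at rest and the stand is upright.

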